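Transfer a row of sample vials in reverse order

TASK

Move the four sample vials from the coloured cups of the black sorting rack into the pockets of the grey transfer rack, in reverse order, because that rack will be turned round at the next bench: the vial that now stands at the left end of its row, as seen from the robot, goes into the pocket at the right end, and so on along the row. Each vial ends standing upright on the floor of its own pocket, and none may be tipped over on the way.

Things in the scene. Friction and masses are not known exactly. Their poses are not given: they have to be found in the camera images.
- red_vial_centre (a point): centre (half-way up, on its axis) of the loose clear sample vial with the red screw cap: round, upright, 58 mm tall, body 18 mm in diameter, cap 19 mm in diameter from 17 to 29 mm above this point, 18 g (up to a third more or less); z is the vial's axis, up; its yaw is without meaning. (The vials in the small blue rack at the back of the desk are fixed there and not part of the job)
- white_vial_centre (a point): centre (half-way up, on its axis) of the loose clear sample vial with the white screw cap: round, upright, 58 mm tall, body 18 mm in diameter, cap 19 mm in diameter from 17 to 29 mm above this point, 18 g (up to a third more or less); z is the vial's axis, up; its yaw is without meaning. (The vials in the small blue rack at the back of the desk are fixed there and not part of the job)
- blue_vial_centre (a point): centre (half-way up, on its axis) of the loose clear sample vial with the blue screw cap: round, upright, 58 mm tall, body 18 mm in diameter, cap 19 mm in diameter from 17 to 29 mm above this point, 18 g (up to a third more or less); z is the vial's axis, up; its yaw is without meaning. (The vials in the small blue rack at the back of the desk are fixed there and not part of the job)
- yellow_vial_centre (a point): centre (half-way up, on its axis) of the loose clear sample vial with the yellow screw cap: round, upright, 58 mm tall, body 18 mm in diameter, cap 19 mm in diameter from 17 to 29 mm above this point, 18 g (up to a third more or less); z is the vial's axis, up; its yaw is without meaning. (The vials in the small blue rack at the back of the desk are fixed there and not part of the job)
- red_cup: red square open cup, fixed on the sorting rack, in which the vial with the red cap stands at the start (not exactly centred): 40x40 mm outside, 16 mm high, walls 4 mm, inside 32x32 mm, floor 4 mm thick; origin at the centre of its underside, z up, y along the row. It stays where it is, so it shows where that vial stood
- white_cup: white square open cup, fixed on the sorting rack, in which the vial with the white cap stands at the start (not exactly centred): 40x40 mm outside, 16 mm high, walls 4 mm, inside 32x32 mm, floor 4 mm thick; origin at the centre of its underside, z up, y along the row. It stays where it is, so it shows where that vial stood
- blue_cup: blue square open cup, fixed on the sorting rack, in which the vial with the blue cap stands at the start (not exactly centred): 40x40 mm outside, 16 mm high, walls 4 mm, inside 32x32 mm, floor 4 mm thick; origin at the centre of its underside, z up, y along the row. It stays where it is, so it shows where that vial stood
- yellow_cup: yellow square open cup, fixed on the sorting rack, in which the vial with the yellow cap stands at the start (not exactly centred): 40x40 mm outside, 16 mm high, walls 4 mm, inside 32x32 mm, floor 4 mm thick; origin at the centre of its underside, z up, y along the row. It stays where it is, so it shows where that vial stood
- sorting_rack: black base strip, fixed to the desk, 56x210x6 mm, that carries the row of four coloured cups at 50 mm spacing (75 and 25 mm to either side of its middle along y, cups stand on its top, 6 mm up; which cup is where changes); origin at the centre of its underside, z up, y along the row to the robot's left, x away from the robot, turned by up to 0.45 rad
- transfer_rack: grey block, fixed to the desk, 56x210x18 mm, with four empty square pockets in a row, 34x34 mm, 13 mm deep (pocket floor 5 mm above the desk), centres at y = +75, +25, -25, -75 mm and x = 0 of its frame; origin at the centre of its underside, z up, y along the row to the robot's left, x away from the robot, turned by up to 0.45 rad
Things that resemble listed ones, but are neither listed nor needed, are in the scene too. Of the things that look like the part that bears red_vial_centre, the smallest one is meant.

How it is judged:
At the end, for the whole second after the job is handed in: Every vial stands at rest in the transfer rack, within 0.15 rad of upright, its centre below 38 mm over the desk and within 12 mm, along and across, of the centre of its pocket, whose place mirrors that of its colour's cup on the sorting rack (leftmost cup: rightmost pocket) (((y of red_cup in the frame of sorting_rack between 0.055 and 0.095 m and y of red_vial_centre in the frame of transfer_rack between -0.087 and -0.063 m) or (y of red_cup in the frame of sorting_rack between 0.005 and 0.045 m and y of red_vial_centre in the frame of transfer_rack between -0.037 and -0.013 m) or (y of red_cup in the frame of sorting_rack between -0.045 and -0.005 m and y of red_vial_centre in the frame of transfer_rack between 0.013 and 0.037 m) or (y of red_cup in the frame of sorting_rack between -0.095 and -0.055 m and y of red_vial_centre in the frame of transfer_rack between 0.063 and 0.087 m)) and x of red_vial_centre in the frame of transfer_rack between -0.012 and 0.012 m and z of each of red_vial_centre, white_vial_centre, blue_vial_centre, yellow_vial_centre in the frame of transfer_rack below 0.038 m and angle between each of red_vial_centre, white_vial_centre, blue_vial_centre, yellow_vial_centre's own z axis and vertical below 0.15 rad and linear speed of each of red_vial, white_vial, blue_vial, yellow_vial below 0.02 m/s and ((y of white_cup in the frame of sorting_rack between 0.055 and 0.095 m and y of white_vial_centre in the frame of transfer_rack between -0.087 and -0.063 m) or (y of white_cup in the frame of sorting_rack between 0.005 and 0.045 m and y of white_vial_centre in the frame of transfer_rack between -0.037 and -0.013 m) or (y of white_cup in the frame of sorting_rack between -0.045 and -0.005 m and y of white_vial_centre in the frame of transfer_rack between 0.013 and 0.037 m) or (y of white_cup in the frame of sorting_rack between -0.095 and -0.055 m and y of white_vial_centre in the frame of transfer_rack between 0.063 and 0.087 m)) and x of white_vial_centre in the frame of transfer_rack between -0.012 and 0.012 m and ((y of blue_cup in the frame of sorting_rack between 0.055 and 0.095 m and y of blue_vial_centre in the frame of transfer_rack between -0.087 and -0.063 m) or (y of blue_cup in the frame of sorting_rack between 0.005 and 0.045 m and y of blue_vial_centre in the frame of transfer_rack between -0.037 and -0.013 m) or (y of blue_cup in the frame of sorting_rack between -0.045 and -0.005 m and y of blue_vial_centre in the frame of transfer_rack between 0.013 and 0.037 m) or (y of blue_cup in the frame of sorting_rack between -0.095 and -0.055 m and y of blue_vial_centre in the frame of transfer_rack between 0.063 and 0.087 m)) and x of blue_vial_centre in the frame of transfer_rack between -0.012 and 0.012 m and ((y of yellow_cup in the frame of sorting_rack between 0.055 and 0.095 m and y of yellow_vial_centre in the frame of transfer_rack between -0.087 and -0.063 m) or (y of yellow_cup in the frame of sorting_rack between 0.005 and 0.045 m and y of yellow_vial_centre in the frame of transfer_rack between -0.037 and -0.013 m) or (y of yellow_cup in the frame of sorting_rack between -0.045 and -0.005 m and y of yellow_vial_centre in the frame of transfer_rack between 0.013 and 0.037 m) or (y of yellow_cup in the frame of sorting_rack between -0.095 and -0.055 m and y of yellow_vial_centre in the frame of transfer_rack between 0.063 and 0.087 m)) and x of yellow_vial_centre in the frame of transfer_rack between -0.012 and 0.012 m); the robot touches nothing.
It fails at once if the vial with the red cap is tipped over (leans more than 1 rad) (angle between red_vial_centre's own z axis and vertical above 1 rad).
It fails at once if the vial with the white cap is tipped over (leans more than 1 rad) (angle between white_vial_centre's own z axis and vertical above 1 rad).
It fails at once if the vial with the blue cap is tipped over (leans more than 1 rad) (angle between blue_vial_centre's own z axis and vertical above 1 rad).
It fails at once if the vial with the yellow cap is tipped over (leans more than 1 rad) (angle between yellow_vial_centre's own z axis and vertical above 1 rad).
It also fails if it takes over 93 s, if anything falls off the work surface, if the arm or the gripper's body presses on something with over 40 N, if the wrist force passes 120 N, or if a joint passes its speed limit or range.

ROBOT

A 6-joint arm with a two-finger parallel gripper is mounted at the origin on a cart in front of the work surface, level with it; the furniture and walls round the work are solid. World frame = base frame: x ahead of the robot, y to its left, z up, the work surface at z = 0. Lengths are in m, angles in rad, forces in N, time in s.
With the tool pointing down it reaches from about 0.325 to 0.775 m from the base axis. Payload 5.5 kg.
Tool frame: the origin (TCP) lies midway between the tips of the shut fingers; the grasp point (between the pads) lies 19 mm behind it; x points along the fingers, y is the direction in which the jaws open and shut, and the axes are right-handed (so a half turn about x gives the same grasp; the last joint's range is limited). The gripper opens to 88 mm and grips with 3 to 60 N. Pads are 20 mm wide; open, the fingers measure 115 mm over their backs; the gripper's body (75 mm by 178 mm) begins 61 mm behind the grasp point.
Start: joints at [1.18, 0.091, 1.231, -0, 1.82, -0.057], TCP at [0.197, 0.567, 0.223] pointing down, gripper open.
Joint ranges: [-2.87, 2.87], [-0.86, 2.18], [0.17, 2.46], [-1.51, 4.65], [0.06, 2.69], [-2.65, 2.65]. Speed limits (rad/s): [2.57, 2.57, 3.01, 3.14, 3.14, 3.14].

INTERFACE

Orientations are given as a rotation vector (axis times angle).
In Python, from workcell import bot gives the robot as it stands.
- The arm moves only by the shell command python3 -m inch 'ROWS'. ROWS is JSON, a list of rows, each an object of numbers: "gripper": the closure, from 0 (fully open) to 1 (shut); "x", "y", "z": the shift along the tool's x, y, z in cm; "ax", "ay", "az": the turn, a rotation vector about the tool's x, y, z in degrees. In form: [{"gripper": .., "x": .., "y": .., "z": .., "ax": .., "ay": .., "az": ..}, ...]. A call has 1 to 20 rows; each row shifts and turns the commanded pose from where the row before left it, along the tool's axes as they then stand; what a row does not reach is not made up. A row lasts 1/10 s, in which the tool goes at most 50 mm and 8.59 degrees, less where a joint would pass 70% of its speed; a pose out of reach is approached as far as the arm can. A call with a gripper value outside its range is refused whole. The fingers move at their own pace and stop on an object; the grip force is fixed at half the most. Time passes only in rows, so rows that do not move let the fingers close. It gives the time, the measured TCP pose, the force and the opening at its end, in the units of the state.
- bot.sense(): the state, without advancing time (a new reading comes with each control period).
- bot.read_camera(name): name is "scene" or "top"; returns the picture (480x640x3 uint8, red, green, blue); there is no depth.
- bot.camera_params(name): a dict with "mtx" (3x3 intrinsics, pixels), "world_to_cam" (4x4, takes a point from world to camera coordinates). Camera axes: x right, y up, looking along -z (the intrinsics and any distortion apply to the point x, -y, -z); pixel columns grow to the right and rows downward; lengths in m; the calibration is good to about 2 mm. A picture is of the moment at which its call begins. camera_params takes no time and is no camera call.
- bot.close_job(): hands the job in, once; it reports no verdict.
The state is a dict: "t": time; "joint_positions": joint angles; "joint_velocities": joint speeds; "effort": joint torques, N m; "ee_pos": TCP position; "tool_rot": TCP orientation; "ft_force": force on the tool from outside, world axes, zero at the start; "wrist_torque": the same for the moment, N m; "finger_gap": finger opening in m.
Only numpy, scipy, OpenCV 4.12 (cv2) and the standard library are available. Lean on these libraries where they do the work, as an engineer would, in place of code of your own. Each camera call takes 0.05 s, during which the arm holds its last target.

## Working session

There is one attempt and no reset: what is moved stays moved. The work goes in short steps, Python scripts to look and compute and a shell command to move; the robot and the scene stay as the last step left them, time stands still between calls to the robot, and variables do not carry over. Pictures are saved under pics/ and viewed, and the job is handed in when it is done.

```bash
ls; mkdir -p pics
python3 - <<'E'
from workcell import bot
import cv2,json
s=bot.sense();print({k:s[k] for k in('t','ee_pos','tool_rot','finger_gap','ft_force')})
for n in('scene','top'):
    im=bot.read_camera(n);cv2.imwrite(f'pics/{n}0.png',cv2.cvtColor(im,cv2.COLOR_RGB2BGR));print(n,bot.camera_params(n))
E
```

```text
pics
{'t': 0.0, 'ee_pos': array([0.1964593 , 0.56662601, 0.22154229]), 'tool_rot': array([ 0.26050164,  1.55532374, -0.26338163]), 'finger_gap': 0.08804378464116758, 'ft_force': array([ 0.19269522,  0.08378081, -0.09313636])}
scene {'mtx': array([[536.81438293,   0.        , 324.75355421],
       [  0.        , 536.81438293, 250.25025493],
       [  0.        ,   0.        ,   1.        ]]), 'world_to_cam': array([[ 0.49608598, -0.86807627, -0.01850122, -0.26454146],
       [ 0.62926872,  0.34476776,  0.69653146, -0.37143061],
       [-0.5982638 , -0.35718173,  0.71728769, -0.58322337],
       [ 0.        ,  0.        ,  0.        ,  1.        ]])}
top {'mtx': array([[532.24524474,   0.        , 318.54733523],
       [  0.        , 532.24524474, 238.26151898],
       [  0.        ,   0.        ,   1.        ]]), 'world_to_cam': array([[-0.02131864, -0.99961829,  0.01757246, -0.01426435],
       [ 0.99864585, -0.02045704,  0.04783274, -0.51490413],
       [-0.047455  ,  0.01856839,  0.99870077, -0.93292005],
       [ 0.        ,  0.        ,  0.        ,  1.        ]])}
```

View pics/scene0.png

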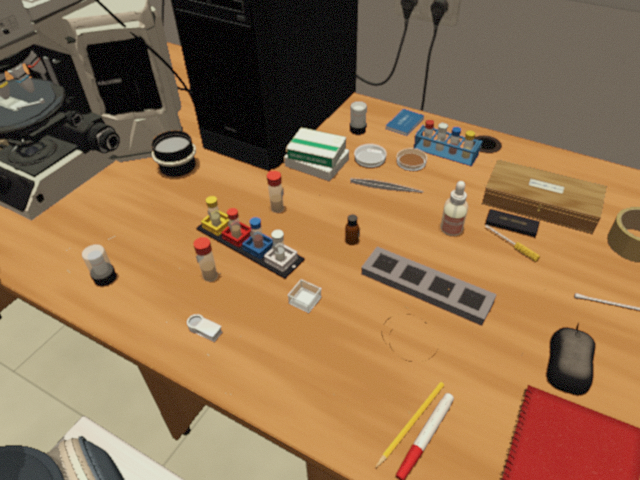

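View pics/top0.png

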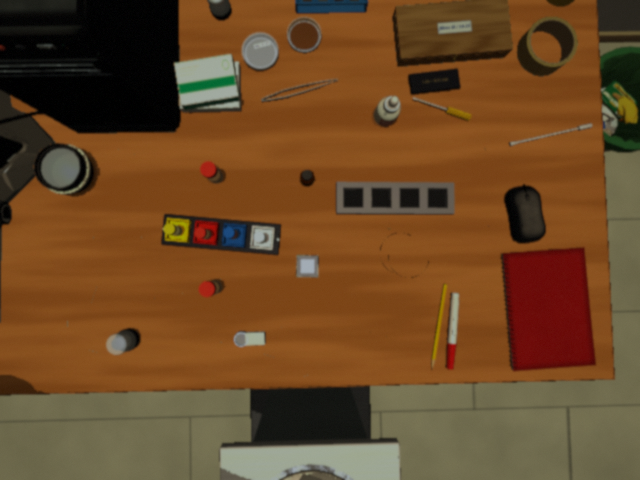

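The top view shows the sorting row left to right as yellow (176,230), red (205,233), blue (234,235), white (263,237). The transfer rack is at about (395,198). Two larger red-capped decoys sit at (210,170) and (208,288).

Run:
```python
import cv2,numpy as np
t=cv2.imread('pics/top0.png');s=cv2.imread('pics/scene0.png')
a=cv2.resize(t[205:265,150:290],None,fx=5.7,fy=5.7,interpolation=cv2.INTER_CUBIC)[:342,:798]
b=cv2.resize(s[190:280,190:310],None,fx=6,fy=6,interpolation=cv2.INTER_CUBIC)
cv2.imwrite('pics/zt.png',a);cv2.imwrite('pics/zs.png',b)
```

```text
(no output)
```

View pics/zt.png

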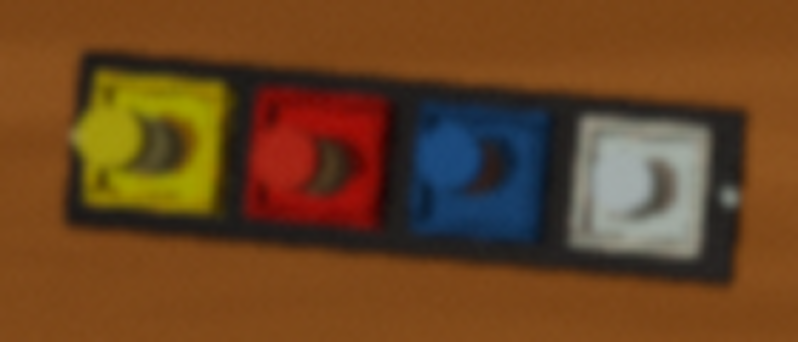

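View pics/zs.png

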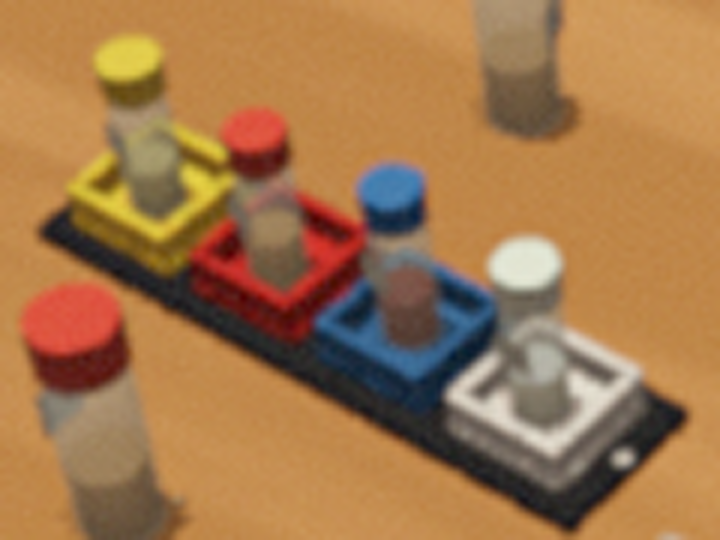

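Cap tops are visible in both zooms: top-view yellow (106,137), red (282,158), blue (448,155), white (625,183). In the scene view they are (130,57), (254,132), (391,186) and (525,265). Next I compute rays and rack rectangles.

```bash
cat > h.py <<'E'
import cv2,numpy as np
from workcell import bot
P={n:bot.camera_params(n) for n in('scene','top')}
def ray(n,u,v):
    K=P[n]['mtx'];T=P[n]['world_to_cam'];R=T[:3,:3]
    d=np.array([(u-K[0,2])/K[0,0],-(v-K[1,2])/K[1,1],-1.])
    return -R.T@T[:3,3],R.T@d
def plane(n,u,v,z):
    c,d=ray(n,u,v);return c+d*(z-c[2])/d[2]
def tri(a,b):
    A=np.zeros((3,3));r=np.zeros(3);L=[ray('top',*a),ray('scene',*b)]
    for c,d in L:
        d=d/np.linalg.norm(d);M=np.eye(3)-np.outer(d,d);A+=M;r+=M@c
    p=np.linalg.solve(A,r)
    e=[np.linalg.norm(np.cross(p-c,d/np.linalg.norm(d))) for c,d in L]
    return p,e[0]*1e3
def proj(n,p):
    K=P[n]['mtx'];T=P[n]['world_to_cam'];q=T[:3,:3]@p+T[:3,3]
    return K[0,0]*q[0]/-q[2]+K[0,2],K[1,1]*-q[1]/-q[2]+K[1,2]
E
python3 - <<'E'
from h import *
np.set_printoptions(precision=4,suppress=True)
f=lambda U,V,s,u,v:((U+.5)/s-.5+u,(V+.5)/s-.5+v)
T=dict(y=(106,137),r=(282,158),b=(448,155),w=(625,183));S=dict(y=(130,57),r=(254,132),b=(391,186),w=(525,265))
for k in T:
    a=f(*T[k],5.7,150,205);b=f(*S[k],6,190,190)
    print(k,*tri(a,b),'z68 top',plane('top',*a,.068)[:2],'scene',plane('scene',*b,.068)[:2])
t=cv2.imread('pics/top0.png');s=cv2.imread('pics/scene0.png')
ht=cv2.cvtColor(t,cv2.COLOR_BGR2HSV);hs=cv2.cvtColor(s,cv2.COLOR_BGR2HSV)
def rect(name,mask,z):
    mask=cv2.morphologyEx(mask,cv2.MORPH_CLOSE,np.ones((3,3)))
    c=max(cv2.findContours(mask,cv2.RETR_EXTERNAL,cv2.CHAIN_APPROX_NONE)[0],key=cv2.contourArea).reshape(-1,2).astype(float)
    w=np.array([plane(name,u,v,z)[:2] for u,v in c],np.float32)
    print(name,cv2.minAreaRect(w))
    return w
def crop(m,x0,y0,x1,y1):
    o=np.zeros_like(m);o[y0:y1,x0:x1]=m[y0:y1,x0:x1];return o
# not-wood mask
def notwood(h): return cv2.bitwise_not(cv2.inRange(h,(5,130,60),(20,255,255)))
rect('top',crop(cv2.inRange(ht,(0,0,0),(180,90,255)),325,170,465,225),.018)
rect('scene',crop(cv2.inRange(hs,(0,0,0),(180,90,255)),355,240,500,325),.018)
m=crop(notwood(ht),155,205,290,262);rect('top',m,.006)
# pockets: dark blobs
for n,h,b in(('top',ht,(330,180,460,215)),('scene',hs,(360,245,497,322))):
    m=crop(cv2.inRange(h,(0,0,0),(180,255,58)),*b)
    for c in cv2.findContours(m,cv2.RETR_EXTERNAL,cv2.CHAIN_APPROX_NONE)[0]:
        if cv2.contourArea(c)>40:
            M=cv2.moments(c);u,v=M['m10']/M['m00'],M['m01']/M['m00'];print(n,u,v,cv2.contourArea(c),plane(n,u,v,.018)[:2])
E
```

```text
y [0.5331 0.2261 0.0676] 0.01756982697887356 z68 top [0.533 0.226] scene [0.5328 0.2257]
r [0.5257 0.1757 0.0658] 0.47303822524045497 z68 top [0.5259 0.1748] scene [0.5236 0.1743]
b [0.5253 0.1274 0.0667] 0.9313468175621161 z68 top [0.5258 0.1265] scene [0.5237 0.1273]
w [0.5157 0.076  0.0682] 1.3304092864448902 z68 top [0.5165 0.0749] scene [0.5152 0.0772]
top ((0.5832697749137878, -0.16247791051864624), (0.20691432058811188, 0.055075641721487045), 88.39541625976562)
scene ((0.5765424370765686, -0.1613389104604721), (0.21044203639030457, 0.0680050477385521), 88.5044937133789)
top ((0.5259787440299988, 0.14859230816364288), (0.2080031782388687, 0.05360132455825806), 83.7509536743164)
top 437.1329335332333 197.61069465267363 333.5 [ 0.5823 -0.2374]
top 409.0248447204969 197.05331262939958 322.0 [ 0.5843 -0.1873]
top 381.0 197.0268317853457 323.0 [ 0.5853 -0.1374]
top 352.97316821465427 197.0 323.0 [ 0.5863 -0.0876]
scene 438.41222879684415 303.2702169625246 84.5 [ 0.5469 -0.1945]
scene 471.78372093023256 299.47131782945735 215.0 [ 0.5789 -0.2368]
scene 440.73880597014926 286.3864013266998 201.0 [ 0.5807 -0.1852]
scene 393.8164556962025 284.4135021097046 79.0 [ 0.5487 -0.1185]
scene 411.35112692763937 275.73902728351123 140.5 [ 0.5791 -0.1356]
scene 384.2458808618504 264.5120405576679 131.5 [ 0.5804 -0.0866]
```

```bash
cat >> h.py <<'E'
from scipy.spatial.transform import Rotation as Ro
def go(p,yaw=-0.068,sgn=1):
    s=bot.sense();R=Ro.from_rotvec(s['tool_rot']).as_matrix()
    y=sgn*np.array([np.cos(yaw),np.sin(yaw),0]);x=np.array([0,0,-1.]);D=np.stack([x,y,np.cross(x,y)],1)
    d=np.array(p)-s['ee_pos']
    print('t',round(float(s['t']),2),'pos',s['ee_pos'].round(4),'gap',round(float(s['finger_gap']),4),'F',s['ft_force'].round(1))
    print(' shift cm in present tool axes',(R.T@d*100).round(2),'| in target axes',(D.T@d*100).round(2),'turn deg',np.degrees(Ro.from_matrix(R.T@D).as_rotvec()).round(2))
E
python3 - <<'E'
from h import *
s=bot.sense();R=Ro.from_rotvec(s['tool_rot']).as_matrix();print(R.round(3),s['joint_positions'].round(3))
for g in(1,-1): go((.525,.175,.15),sgn=g)
f=lambda U,V,s,u,v:((U+.5)/s-.5+u,(V+.5)/s-.5+v)
b=f(73,313,6,190,190)
print('decoys',tri((208,288.5),b), tri((209,170),(275,178)))
for b in ((348,217),(275,160)):print(plane('scene',*b,.03 if b[0]>300 else 0))
E
```

```text
[[-0.001  0.328  0.945]
 [-0.002  0.945 -0.328]
 [-1.    -0.002 -0.   ]] [ 1.18   0.092  1.232  0.     1.82  -0.057]
t 0.1 pos [0.1965 0.5666 0.2216] gap 0.0878 F [ 0.3  0.5 -0.2]
 shift cm in present tool axes [  7.2  -26.23  43.87] | in target axes [ 7.16 35.44 36.84] turn deg [7.477e+01 6.000e-02 9.000e-02]
t 0.1 pos [0.1965 0.5666 0.2216] gap 0.0878 F [ 0.3  0.5 -0.2]
 shift cm in present tool axes [  7.2  -26.23  43.87] | in target axes [  7.16 -35.44 -36.84] turn deg [-1.0523e+02 -1.0000e-01  6.0000e-02]
decoys (array([0.43177138, 0.15956954, 0.08328375]), np.float64(1.7475559472496702)) (array([0.62913696, 0.1560599 , 0.07361928]), np.float64(0.05731740406371297))
[0.64276696 0.01448077 0.03      ]
[0.75514872 0.24672006 0.        ]
```

```bash
python3 -m inch '[{"gripper":0,"y":-2,"z":3.3},{"gripper":0,"y":-2,"z":3.3},{"gripper":0,"y":-2,"z":3.3},{"gripper":0,"y":-2,"z":3.3},{"gripper":0,"y":-2,"z":3.3},{"gripper":0,"y":-2,"z":3.3},{"gripper":0,"y":-2,"z":3.3},{"gripper":0,"y":-2,"z":3.3},{"gripper":0,"y":-2,"z":3.3},{"gripper":0,"y":-2,"z":3.3},{"gripper":0,"ax":7.5},{"gripper":0,"ax":7.5},{"gripper":0,"ax":7.5},{"gripper":0,"ax":7.5},{"gripper":0,"ax":7.5},{"gripper":0,"ax":7.5},{"gripper":0,"ax":7.5},{"gripper":0,"ax":7.5},{"gripper":0,"ax":7.5},{"gripper":0,"ax":7.3}]'
python3 -c "
from h import *
go((.533,.2258,.14));go((.533,.2258,.03))"
```

```text
t 0.1 pos [0.1965 0.5666 0.2216] gap 0.0878 F [ 0.3  0.5 -0.2]
 shift cm in present tool axes [  8.19 -21.16  42.96] | in target axes [ 8.16 35.89 31.72] turn deg [7.477e+01 6.000e-02 9.000e-02]
t 0.1 pos [0.1965 0.5666 0.2216] gap 0.0878 F [ 0.3  0.5 -0.2]
 shift cm in present tool axes [ 19.19 -21.15  42.96] | in target axes [19.16 35.89 31.72] turn deg [7.477e+01 6.000e-02 9.000e-02]invalid input
```

```bash
python3 -m inch '[{"gripper":0,"x":0,"y":-2,"z":3.3,"ax":0,"ay":0,"az":0},{"gripper":0,"x":0,"y":-2,"z":3.3,"ax":0,"ay":0,"az":0}]'
```

```text
t: 0.3
ee_pos: [0.2456, 0.507, 0.2215]
tool_rot: [0.259, 1.556, -0.262]
ft_force: [1.6, -0.1, -0.6]
finger_gap: 0.0876
```

All seven keys are needed.

```bash
python3 -m inch '[{"gripper":0,"x":0,"y":-2,"z":3.3,"ax":0,"ay":0,"az":0},{"gripper":0,"x":0,"y":-2,"z":3.3,"ax":0,"ay":0,"az":0},{"gripper":0,"x":0,"y":-2,"z":3.3,"ax":0,"ay":0,"az":0},{"gripper":0,"x":0,"y":-2,"z":3.3,"ax":0,"ay":0,"az":0},{"gripper":0,"x":0,"y":-2,"z":3.3,"ax":0,"ay":0,"az":0},{"gripper":0,"x":0,"y":-2,"z":3.3,"ax":0,"ay":0,"az":0},{"gripper":0,"x":0,"y":-2,"z":3.3,"ax":0,"ay":0,"az":0},{"gripper":0,"x":0,"y":-2,"z":3.3,"ax":0,"ay":0,"az":0},{"gripper":0,"x":0,"y":0,"z":0,"ax":7.5,"ay":0,"az":0},{"gripper":0,"x":0,"y":0,"z":0,"ax":7.5,"ay":0,"az":0},{"gripper":0,"x":0,"y":0,"z":0,"ax":7.5,"ay":0,"az":0},{"gripper":0,"x":0,"y":0,"z":0,"ax":7.5,"ay":0,"az":0},{"gripper":0,"x":0,"y":0,"z":0,"ax":7.5,"ay":0,"az":0},{"gripper":0,"x":0,"y":0,"z":0,"ax":7.5,"ay":0,"az":0},{"gripper":0,"x":0,"y":0,"z":0,"ax":7.5,"ay":0,"az":0},{"gripper":0,"x":0,"y":0,"z":0,"ax":7.5,"ay":0,"az":0},{"gripper":0,"x":0,"y":0,"z":0,"ax":7.5,"ay":0,"az":0},{"gripper":0,"x":0,"y":0,"z":0,"ax":7.3,"ay":0,"az":0}]'
python3 -c "
from h import *
go((.533,.2258,.14));go((.533,.2258,.03))"
```

```text
t: 2.1
ee_pos: [0.4427, 0.2697, 0.2221]
tool_rot: [1.263, 1.174, -1.264]
ft_force: [-0.5, -0.5, 0.2]
finger_gap: 0.088
t 2.1 pos [0.4427 0.2697 0.2221] gap 0.088 F [-0.5 -0.5  0.2]
 shift cm in present tool axes [8.2  9.34 3.71] | in target axes [8.21 9.31 3.77] turn deg [-0.33  0.03  0.05]
t 2.1 pos [0.4427 0.2697 0.2221] gap 0.088 F [-0.5 -0.5  0.2]
 shift cm in present tool axes [19.2   9.35  3.7 ] | in target axes [19.21  9.31  3.77] turn deg [-0.33  0.03  0.05]
```

```bash
python3 -m inch '[{"gripper":0,"x":2,"y":2.3,"z":0.9,"ax":0,"ay":0,"az":0},{"gripper":0,"x":2,"y":2.3,"z":0.9,"ax":0,"ay":0,"az":0},{"gripper":0,"x":2.1,"y":2.3,"z":0.9,"ax":0,"ay":0,"az":0},{"gripper":0,"x":2.1,"y":2.4,"z":1.0,"ax":0,"ay":0,"az":0},{"gripper":0,"x":3,"y":0,"z":0,"ax":0,"ay":0,"az":0},{"gripper":0,"x":3,"y":0,"z":0,"ax":0,"ay":0,"az":0},{"gripper":0,"x":2,"y":0,"z":0,"ax":0,"ay":0,"az":0},{"gripper":0,"x":0,"y":0,"z":0,"ax":0,"ay":0,"az":0}]'
python3 - <<'E'
from h import *
go((.533,.2258,.03))
cv2.imwrite('pics/s1.png',cv2.cvtColor(bot.read_camera('scene'),cv2.COLOR_RGB2BGR)[100:300,120:380].repeat(3,0).repeat(3,1))
E
```

```text
t: 2.9
ee_pos: [0.5307, 0.2256, 0.056]
tool_rot: [1.254, 1.179, -1.267]
ft_force: [0.2, -0.2, 0.3]
finger_gap: 0.0878
t 2.9 pos [0.5307 0.2256 0.056 ] gap 0.0878 F [ 0.2 -0.2  0.3]
 shift cm in present tool axes [ 2.6   0.25 -0.05] | in target axes [ 2.6   0.23 -0.04] turn deg [-0.04  0.18  0.42]
```

View pics/s1.png

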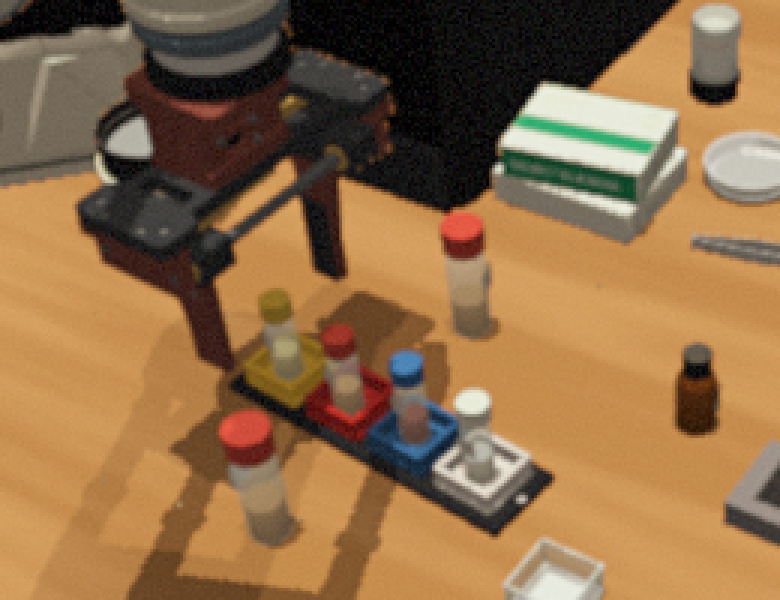

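The fingers straddle the yellow vial, clear of the near decoy. Now I descend and grip.

```bash
python3 -m inch '[{"gripper":0.4,"x":1.3,"y":0.2,"z":0,"ax":0,"ay":0,"az":0.4},{"gripper":0.6,"x":1.3,"y":0.05,"z":0,"ax":0,"ay":0,"az":0},{"gripper":0.7,"x":0,"y":0,"z":0,"ax":0,"ay":0,"az":0},{"gripper":1,"x":0,"y":0,"z":0,"ax":0,"ay":0,"az":0},{"gripper":1,"x":0,"y":0,"z":0,"ax":0,"ay":0,"az":0},{"gripper":1,"x":0,"y":0,"z":0,"ax":0,"ay":0,"az":0},{"gripper":1,"x":0,"y":0,"z":0,"ax":0,"ay":0,"az":0},{"gripper":1,"x":0,"y":0,"z":0,"ax":0,"ay":0,"az":0}]'
python3 - <<'E'
from h import *
go((.533,.2258,.15))
cv2.imwrite('pics/s2.png',cv2.cvtColor(bot.read_camera('scene'),cv2.COLOR_RGB2BGR)[100:300,120:380].repeat(3,0).repeat(3,1))
E
```

```text
t: 3.75
ee_pos: [0.5358, 0.2264, 0.035]
tool_rot: [1.263, 1.17, -1.254]
ft_force: [0.2, -0.6, -0.8]
finger_gap: 0.0273
t 3.75 pos [0.5358 0.2264 0.035 ] gap 0.0273 F [ 0.2 -0.6 -0.8]
 shift cm in present tool axes [-11.51  -0.19   0.08] | in target axes [-11.5   -0.28   0.08] turn deg [-0.03 -0.01 -0.43]
```

View pics/s2.png

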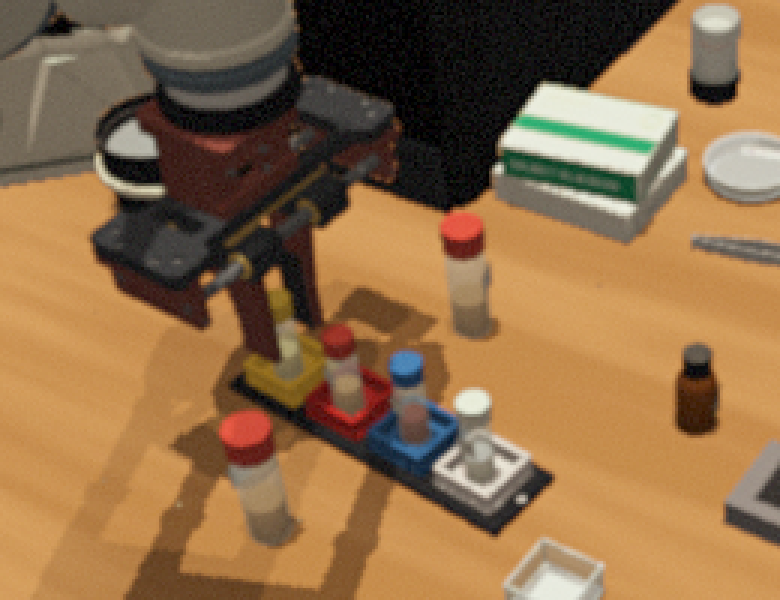

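```bash
python3 -m inch '[{"gripper":0.6,"x":0.2,"y":-0.1,"z":0,"ax":0,"ay":0,"az":-0.4},{"gripper":0.6,"x":0.2,"y":-0.1,"z":0,"ax":0,"ay":0,"az":0},{"gripper":0.6,"x":0,"y":0,"z":0,"ax":0,"ay":0,"az":0},{"gripper":0.6,"x":0,"y":0,"z":0,"ax":0,"ay":0,"az":0}]'
```

```text
t: 4.2
ee_pos: [0.5335, 0.2264, 0.0304]
tool_rot: [1.259, 1.176, -1.26]
ft_force: [0.4, 0.1, -0.0]
finger_gap: 0.0348
```

```bash
python3 -m inch '[{"gripper":0.75,"x":0,"y":0,"z":0,"ax":0,"ay":0,"az":0},{"gripper":1,"x":0,"y":0,"z":0,"ax":0,"ay":0,"az":0},{"gripper":1,"x":0,"y":0,"z":0,"ax":0,"ay":0,"az":0},{"gripper":1,"x":0,"y":0,"z":0,"ax":0,"ay":0,"az":0},{"gripper":1,"x":0,"y":0,"z":0,"ax":0,"ay":0,"az":0},{"gripper":1,"x":0,"y":0,"z":0,"ax":0,"ay":0,"az":0},{"gripper":1,"x":-1,"y":0,"z":0,"ax":0,"ay":0,"az":0},{"gripper":1,"x":-2,"y":0,"z":0,"ax":0,"ay":0,"az":0},{"gripper":1,"x":-2,"y":0,"z":0,"ax":0,"ay":0,"az":0},{"gripper":1,"x":0,"y":0,"z":0,"ax":0,"ay":0,"az":0}]'
python3 - <<'E'
from h import *
go((.533,.2258,.15))
cv2.imwrite('pics/s3.png',cv2.cvtColor(bot.read_camera('scene'),cv2.COLOR_RGB2BGR)[100:300,120:380].repeat(3,0).repeat(3,1))
E
```

```text
t: 5.2
ee_pos: [0.5356, 0.2272, 0.085]
tool_rot: [1.264, 1.173, -1.254]
ft_force: [0.5, -0.8, 0.2]
finger_gap: 0.0184
t 5.2 pos [0.5356 0.2272 0.085 ] gap 0.0184 F [ 0.5 -0.8  0.2]
 shift cm in present tool axes [-6.51 -0.21  0.14] | in target axes [-6.5  -0.25  0.16] turn deg [-0.03 -0.16 -0.35]
```

View pics/s3.png

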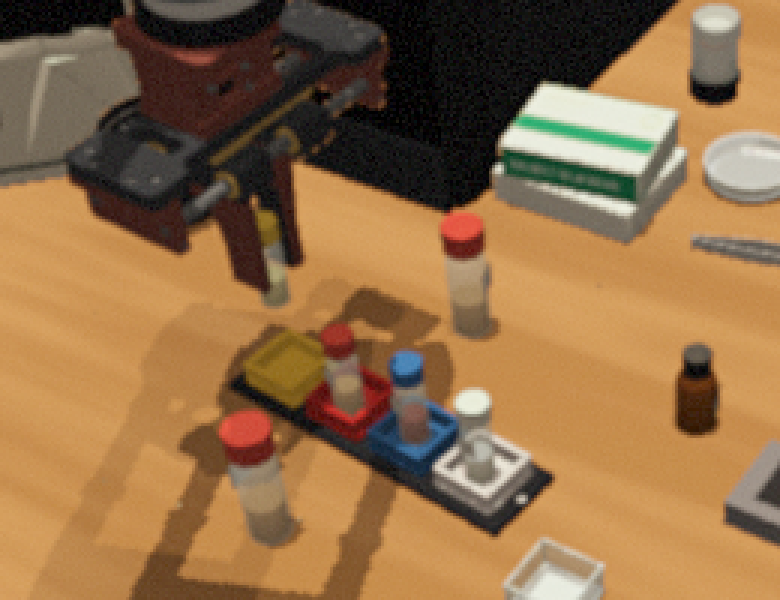

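The yellow vial is lifted upright and its cup is empty.

```bash
python3 -c "
from h import *
go((.5818,-.2374,.12))"
```

```text
t 5.25 pos [0.5348 0.2269 0.0829] gap 0.0181 F [-0.1 -0.5 -0.8]
 shift cm in present tool axes [-3.76  7.88 46.  ] | in target axes [-3.71  7.84 46.01] turn deg [-0.03 -0.09 -0.22]
```

```bash
python3 -m inch '[{"gripper":1,"x":-2.0,"y":0,"z":1,"ax":0,"ay":0,"az":0},{"gripper":1,"x":-1.7,"y":0.4,"z":2,"ax":0,"ay":0,"az":0},{"gripper":1,"x":0,"y":0.6,"z":3,"ax":0,"ay":0,"az":0},{"gripper":1,"x":0,"y":0.6,"z":3.5,"ax":0,"ay":0,"az":0},{"gripper":1,"x":0,"y":0.6,"z":3.5,"ax":0,"ay":0,"az":0},{"gripper":1,"x":0,"y":0.6,"z":3.5,"ax":0,"ay":0,"az":0},{"gripper":1,"x":0,"y":0.6,"z":3.5,"ax":0,"ay":0,"az":0},{"gripper":1,"x":0,"y":0.6,"z":3.5,"ax":0,"ay":0,"az":0},{"gripper":1,"x":0,"y":0.6,"z":3.5,"ax":0,"ay":0,"az":0},{"gripper":1,"x":0,"y":0.6,"z":3.5,"ax":0,"ay":0,"az":0},{"gripper":1,"x":0,"y":0.6,"z":3.5,"ax":0,"ay":0,"az":0},{"gripper":1,"x":0,"y":0.6,"z":3.5,"ax":0,"ay":0,"az":0},{"gripper":1,"x":0,"y":0.6,"z":3,"ax":0,"ay":0,"az":0},{"gripper":1,"x":0,"y":0.6,"z":3,"ax":0,"ay":0,"az":0},{"gripper":1,"x":0,"y":0.5,"z":2,"ax":0,"ay":0,"az":0},{"gripper":1,"x":0,"y":0.3,"z":1,"ax":0,"ay":0,"az":0},{"gripper":1,"x":0,"y":0,"z":0,"ax":0,"ay":0,"az":0},{"gripper":1,"x":0,"y":0,"z":0,"ax":0,"ay":0,"az":0}]'
python3 - <<'E'
from h import *
go((.5818,-.2374,.025))
cv2.imwrite('pics/s4.png',cv2.cvtColor(bot.read_camera('scene'),cv2.COLOR_RGB2BGR)[120:330,330:590].repeat(3,0).repeat(3,1)[:600])
E
```

```text
t: 7.05
ee_pos: [0.5855, -0.2423, 0.1169]
tool_rot: [1.259, 1.178, -1.259]
ft_force: [0.4, -0.6, 0.5]
finger_gap: 0.018
t 7.05 pos [ 0.5855 -0.2423  0.1169] gap 0.018 F [ 0.4 -0.6  0.5]
 shift cm in present tool axes [ 9.19 -0.4  -0.46] | in target axes [ 9.19 -0.41 -0.46] turn deg [-0.01 -0.05  0.06]
```

View pics/s4.png

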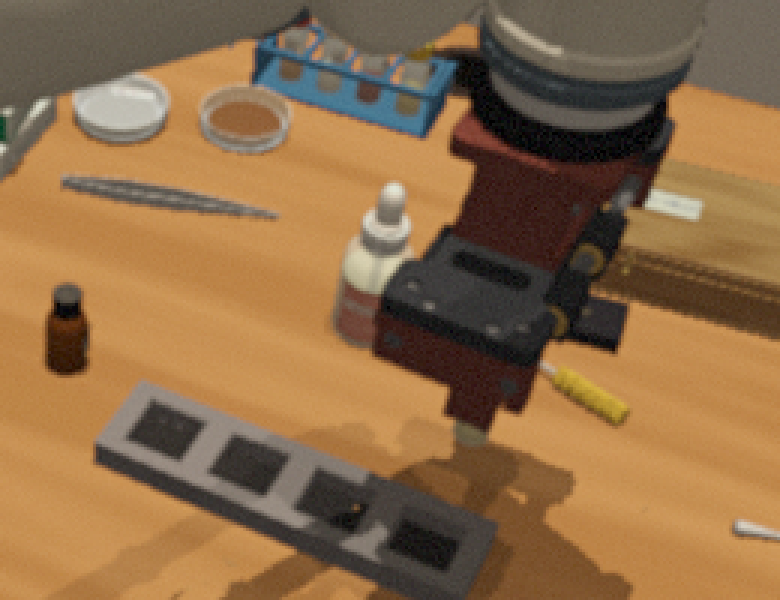

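```bash
python3 -m inch '[{"gripper":1,"x":1,"y":-0.2,"z":-0.25,"ax":0,"ay":0,"az":0},{"gripper":1,"x":2,"y":-0.2,"z":-0.2,"ax":0,"ay":0,"az":0},{"gripper":1,"x":2,"y":0,"z":0,"ax":0,"ay":0,"az":0},{"gripper":1,"x":1,"y":0,"z":0,"ax":0,"ay":0,"az":0},{"gripper":1,"x":0,"y":0,"z":0,"ax":0,"ay":0,"az":0},{"gripper":1,"x":0,"y":0,"z":0,"ax":0,"ay":0,"az":0}]'
python3 - <<'E'
from h import *
go((.5818,-.2374,.026))
print(tri((392,101),(460,185)))
E
```

```text
t: 7.7
ee_pos: [0.5821, -0.2381, 0.0581]
tool_rot: [1.259, 1.176, -1.259]
ft_force: [0.8, -0.4, 1.2]
finger_gap: 0.0185
t 7.7 pos [ 0.5821 -0.2381  0.0581] gap 0.0185 F [ 0.8 -0.4  1.2]
 shift cm in present tool axes [ 3.21 -0.04 -0.06] | in target axes [ 3.21 -0.04 -0.06] turn deg [-0.    0.01 -0.02]
(array([ 0.7322419 , -0.14822769,  0.10135965]), np.float64(0.13827137055344094))
```

```bash
python3 -m inch '[{"gripper":1,"x":1,"y":0,"z":-0.05,"ax":0,"ay":0,"az":0},{"gripper":1,"x":1,"y":0,"z":0,"ax":0,"ay":0,"az":0},{"gripper":1,"x":0.6,"y":0,"z":0,"ax":0,"ay":0,"az":0},{"gripper":1,"x":0.5,"y":0,"z":0,"ax":0,"ay":0,"az":0},{"gripper":1,"x":0,"y":0,"z":0,"ax":0,"ay":0,"az":0},{"gripper":1,"x":0,"y":0,"z":0,"ax":0,"ay":0,"az":0},{"gripper":1,"x":0,"y":0,"z":0,"ax":0,"ay":0,"az":0}]'
python3 - <<'E'
from h import *
go((.5818,-.2374,.026))
cv2.imwrite('pics/s5.png',cv2.cvtColor(bot.read_camera('scene'),cv2.COLOR_RGB2BGR)[180:340,350:550].repeat(3,0).repeat(3,1)[:600])
E
```

```text
t: 8.4
ee_pos: [0.5822, -0.2379, 0.0268]
tool_rot: [1.26, 1.176, -1.259]
ft_force: [-0.8, -0.2, -0.6]
finger_gap: 0.018
t 8.4 pos [ 0.5822 -0.2379  0.0268] gap 0.018 F [-0.8 -0.2 -0.6]
 shift cm in present tool axes [ 0.08 -0.04 -0.05] | in target axes [ 0.08 -0.04 -0.05] turn deg [-0.03  0.   -0.02]
```

View pics/s5.png

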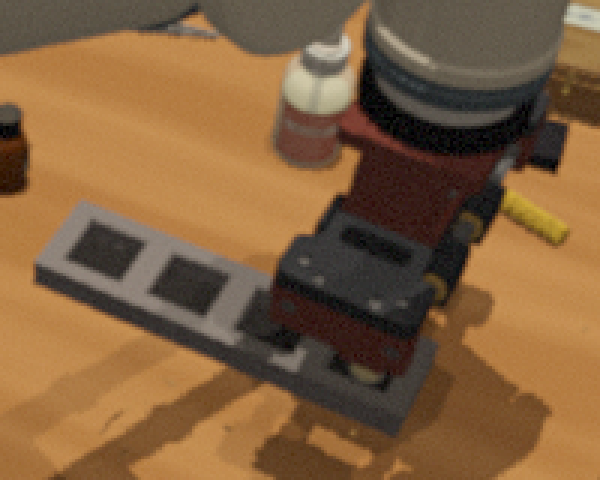

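```bash
python3 -m inch '[{"gripper":1,"x":0.1,"y":0,"z":0,"ax":0,"ay":0,"az":0},{"gripper":0.75,"x":0,"y":0,"z":0,"ax":0,"ay":0,"az":0},{"gripper":0.6,"x":0,"y":0,"z":0,"ax":0,"ay":0,"az":0},{"gripper":0.4,"x":0,"y":0,"z":0,"ax":0,"ay":0,"az":0},{"gripper":0.3,"x":0,"y":0,"z":0,"ax":0,"ay":0,"az":0},{"gripper":0.3,"x":-1,"y":0,"z":0,"ax":0,"ay":0,"az":0},{"gripper":0.3,"x":-2,"y":0,"z":0,"ax":0,"ay":0,"az":0},{"gripper":0.3,"x":-2.5,"y":0,"z":0,"ax":0,"ay":0,"az":0},{"gripper":0.3,"x":-2.5,"y":0,"z":0,"ax":0,"ay":0,"az":0},{"gripper":0.3,"x":-2,"y":0,"z":0,"ax":0,"ay":0,"az":0},{"gripper":0.3,"x":0,"y":0,"z":0,"ax":0,"ay":0,"az":0}]'
python3 - <<'E'
from h import *
go((.5255,.175,.13))
cv2.imwrite('pics/s6.png',cv2.cvtColor(bot.read_camera('scene'),cv2.COLOR_RGB2BGR)[180:340,350:550].repeat(3,0).repeat(3,1)[:600])
E
```

```text
t: 9.55
ee_pos: [0.5837, -0.2387, 0.1307]
tool_rot: [1.26, 1.169, -1.256]
ft_force: [-0.2, -0.1, 0.4]
finger_gap: 0.0617
t 9.55 pos [ 0.5837 -0.2387  0.1307] gap 0.0617 F [-0.2 -0.1  0.4]
 shift cm in present tool axes [ -0.1   -8.64 -40.87] | in target axes [  0.07  -8.62 -40.88] turn deg [-0.03  0.16 -0.4 ]
```

View pics/s6.png

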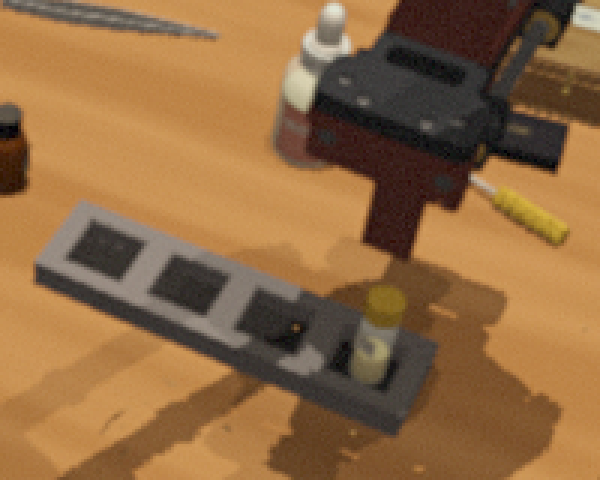

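The yellow vial stands upright in the right-end pocket. Red is next.

```bash
python3 -m inch '[{"gripper":0.3,"x":0,"y":-0.2,"z":-1,"ax":0,"ay":0,"az":0},{"gripper":0.3,"x":0,"y":-0.4,"z":-2,"ax":0,"ay":0,"az":0},{"gripper":0.3,"x":0,"y":-0.6,"z":-3,"ax":0,"ay":0,"az":0},{"gripper":0.3,"x":0,"y":-0.8,"z":-3.5,"ax":0,"ay":0,"az":0},{"gripper":0.3,"x":0,"y":-0.8,"z":-3.5,"ax":0,"ay":0,"az":0},{"gripper":0.3,"x":0,"y":-0.8,"z":-3.5,"ax":0,"ay":0,"az":0},{"gripper":0.3,"x":0,"y":-0.8,"z":-3.5,"ax":0,"ay":0,"az":0},{"gripper":0.3,"x":0,"y":-0.8,"z":-3.5,"ax":0,"ay":0,"az":0},{"gripper":0.3,"x":0,"y":-0.8,"z":-3.5,"ax":0,"ay":0,"az":0},{"gripper":0.3,"x":0,"y":-0.8,"z":-3.5,"ax":0,"ay":0,"az":0},{"gripper":0.3,"x":0,"y":-0.8,"z":-3.5,"ax":0,"ay":0,"az":0},{"gripper":0.3,"x":0,"y":-0.6,"z":-3,"ax":0,"ay":0,"az":0},{"gripper":0.3,"x":0,"y":-0.2,"z":-2,"ax":0,"ay":0,"az":0},{"gripper":0.3,"x":0,"y":0,"z":-1,"ax":0,"ay":0,"az":0},{"gripper":0.3,"x":0,"y":0,"z":-0.5,"ax":0,"ay":0,"az":0},{"gripper":0.3,"x":0,"y":0,"z":0,"ax":0,"ay":0,"az":0},{"gripper":0.3,"x":0,"y":0,"z":0,"ax":0,"ay":0,"az":0}]'
python3 - <<'E'
from h import *
go((.5255,.175,.08))
go((.5255,.175,.03))
E
```

```text
t: 11.3
ee_pos: [0.5259, 0.1712, 0.1253]
tool_rot: [1.259, 1.176, -1.261]
ft_force: [-0.4, 0.3, 0.6]
finger_gap: 0.0613
t 11.3 pos [0.5259 0.1712 0.1253] gap 0.0613 F [-0.4  0.3  0.6]
 shift cm in present tool axes [ 4.53 -0.06 -0.38] | in target axes [ 4.53 -0.06 -0.38] turn deg [-0.07  0.03  0.02]
t 11.3 pos [0.5259 0.1712 0.1253] gap 0.0613 F [-0.4  0.3  0.6]
 shift cm in present tool axes [ 9.53 -0.06 -0.38] | in target axes [ 9.53 -0.06 -0.38] turn deg [-0.07  0.03  0.02]
```

```bash
python3 -m inch '[{"gripper":0.3,"x":1,"y":-0.05,"z":-0.2,"ax":0,"ay":0,"az":0},{"gripper":0.3,"x":1.5,"y":0,"z":-0.2,"ax":0,"ay":0,"az":0},{"gripper":0.3,"x":2,"y":0,"z":0,"ax":0,"ay":0,"az":0},{"gripper":0.4,"x":2,"y":0,"z":0,"ax":0,"ay":0,"az":0},{"gripper":0.5,"x":1.5,"y":0,"z":0,"ax":0,"ay":0,"az":0},{"gripper":0.6,"x":1,"y":0,"z":0,"ax":0,"ay":0,"az":0},{"gripper":0.6,"x":0.5,"y":0,"z":0,"ax":0,"ay":0,"az":0},{"gripper":0.6,"x":0,"y":0,"z":0,"ax":0,"ay":0,"az":0},{"gripper":0.6,"x":0,"y":0,"z":0,"ax":0,"ay":0,"az":0},{"gripper":0.6,"x":0,"y":0,"z":0,"ax":0,"ay":0,"az":0}]'
python3 - <<'E'
from h import *
go((.5255,.175,.03))
E
```

```text
t: 12.3
ee_pos: [0.5264, 0.1761, 0.0318]
tool_rot: [1.261, 1.175, -1.258]
ft_force: [-0.2, 0.1, 0.6]
finger_gap: 0.0347
t 12.3 pos [0.5264 0.1761 0.0318] gap 0.0347 F [-0.2  0.1  0.6]
 shift cm in present tool axes [ 0.18 -0.08  0.12] | in target axes [ 0.18 -0.08  0.11] turn deg [-0.03 -0.03 -0.1 ]
```

```bash
python3 -m inch '[{"gripper":0.6,"x":0.1,"y":-0.1,"z":0.1,"ax":0,"ay":0,"az":0},{"gripper":0.7,"x":0,"y":0,"z":0,"ax":0,"ay":0,"az":0},{"gripper":1,"x":0,"y":0,"z":0,"ax":0,"ay":0,"az":0},{"gripper":1,"x":0,"y":0,"z":0,"ax":0,"ay":0,"az":0},{"gripper":1,"x":0,"y":0,"z":0,"ax":0,"ay":0,"az":0},{"gripper":1,"x":0,"y":0,"z":0,"ax":0,"ay":0,"az":0},{"gripper":1,"x":0,"y":0,"z":0,"ax":0,"ay":0,"az":0},{"gripper":1,"x":0,"y":0,"z":0,"ax":0,"ay":0,"az":0}]'
python3 -m inch '[{"gripper":1,"x":-1,"y":0,"z":0,"ax":0,"ay":0,"az":0},{"gripper":1,"x":-2,"y":0,"z":0,"ax":0,"ay":0,"az":0},{"gripper":1,"x":-2.5,"y":0,"z":0,"ax":0,"ay":0,"az":0},{"gripper":1,"x":-2.5,"y":0,"z":0,"ax":0,"ay":0,"az":0},{"gripper":1,"x":-1,"y":0,"z":0,"ax":0,"ay":0,"az":0},{"gripper":1,"x":0,"y":0,"z":0,"ax":0,"ay":0,"az":0},{"gripper":1,"x":0,"y":0,"z":0,"ax":0,"ay":0,"az":0}]'
python3 - <<'E'
from h import *
go((.5831,-.1874,.12))
cv2.imwrite('pics/s7.png',cv2.cvtColor(bot.read_camera('scene'),cv2.COLOR_RGB2BGR)[100:300,120:380].repeat(3,0).repeat(3,1))
E
```

```text
t: 13.1
ee_pos: [0.5248, 0.175, 0.0298]
tool_rot: [1.26, 1.176, -1.259]
ft_force: [0.6, -0.5, 0.9]
finger_gap: 0.0179
t: 13.8
ee_pos: [0.5243, 0.1749, 0.1187]
tool_rot: [1.259, 1.177, -1.26]
ft_force: [-0.1, -0.1, -0.4]
finger_gap: 0.018
t 13.8 pos [0.5243 0.1749 0.1187] gap 0.018 F [-0.1 -0.1 -0.4]
 shift cm in present tool axes [-0.13  8.34 35.74] | in target axes [-0.13  8.32 35.75] turn deg [-0.03  0.02  0.06]
```

View pics/s7.png

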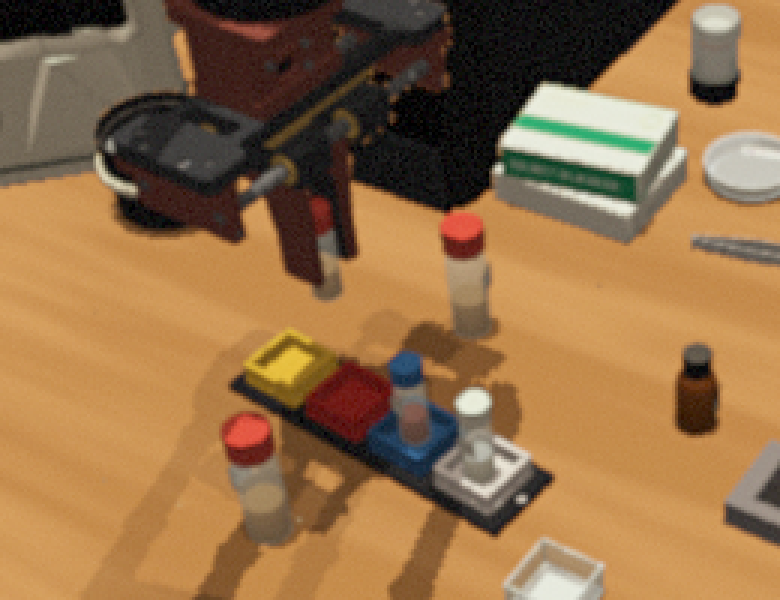

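The red vial is held. Moving to the second pocket from the right.

```bash
python3 -m inch '[{"gripper":1,"x":0,"y":0.2,"z":1,"ax":0,"ay":0,"az":0},{"gripper":1,"x":0,"y":0.5,"z":2,"ax":0,"ay":0,"az":0},{"gripper":1,"x":0,"y":0.7,"z":3,"ax":0,"ay":0,"az":0},{"gripper":1,"x":0,"y":0.8,"z":3.5,"ax":0,"ay":0,"az":0},{"gripper":1,"x":0,"y":0.8,"z":3.5,"ax":0,"ay":0,"az":0},{"gripper":1,"x":0,"y":0.8,"z":3.5,"ax":0,"ay":0,"az":0},{"gripper":1,"x":0,"y":0.8,"z":3.5,"ax":0,"ay":0,"az":0},{"gripper":1,"x":0,"y":0.8,"z":3.5,"ax":0,"ay":0,"az":0},{"gripper":1,"x":0,"y":0.8,"z":3.5,"ax":0,"ay":0,"az":0},{"gripper":1,"x":0,"y":0.8,"z":3,"ax":0,"ay":0,"az":0},{"gripper":1,"x":0,"y":0.8,"z":2.5,"ax":0,"ay":0,"az":0},{"gripper":1,"x":0,"y":0.5,"z":2,"ax":0,"ay":0,"az":0},{"gripper":1,"x":0,"y":0,"z":1,"ax":0,"ay":0,"az":0},{"gripper":1,"x":0,"y":0,"z":0,"ax":0,"ay":0,"az":0},{"gripper":1,"x":0,"y":0,"z":0,"ax":0,"ay":0,"az":0},{"gripper":1,"x":0,"y":0,"z":0,"ax":0,"ay":0,"az":0}]'
python3 - <<'E'
from h import *
go((.5831,-.1874,.026))
E
```

```text
t: 15.45
ee_pos: [0.5832, -0.1837, 0.1197]
tool_rot: [1.259, 1.177, -1.258]
ft_force: [0.8, -0.1, 0.6]
finger_gap: 0.0184
t 15.45 pos [ 0.5832 -0.1837  0.1197] gap 0.0184 F [ 0.8 -0.1  0.6]
 shift cm in present tool axes [9.37 0.02 0.37] | in target axes [9.37 0.02 0.37] turn deg [ 0.04 -0.02 -0.  ]
```

```bash
python3 -m inch '[{"gripper":1,"x":1,"y":0,"z":0.2,"ax":0,"ay":0,"az":0},{"gripper":1,"x":2,"y":0,"z":0.2,"ax":0,"ay":0,"az":0},{"gripper":1,"x":2,"y":0,"z":0,"ax":0,"ay":0,"az":0},{"gripper":1,"x":1,"y":0,"z":0,"ax":0,"ay":0,"az":0},{"gripper":1,"x":0,"y":0,"z":0,"ax":0,"ay":0,"az":0},{"gripper":1,"x":0,"y":0,"z":0,"ax":0,"ay":0,"az":0}]'
python3 - <<'E'
from h import *
go((.5831,-.1874,.026))
E
```

```text
t: 16.05
ee_pos: [0.583, -0.1886, 0.06]
tool_rot: [1.259, 1.176, -1.259]
ft_force: [-0.2, -0.4, 0.0]
finger_gap: 0.0181
t 16.05 pos [ 0.583  -0.1886  0.06  ] gap 0.0181 F [-0.2 -0.4  0. ]
 shift cm in present tool axes [ 3.4  -0.   -0.12] | in target axes [ 3.4  -0.   -0.12] turn deg [-0.01  0.   -0.02]
```

```bash
python3 -m inch '[{"gripper":1,"x":1,"y":0,"z":-0.1,"ax":0,"ay":0,"az":0},{"gripper":1,"x":1,"y":0,"z":0,"ax":0,"ay":0,"az":0},{"gripper":1,"x":0.8,"y":0,"z":0,"ax":0,"ay":0,"az":0},{"gripper":1,"x":0.5,"y":0,"z":0,"ax":0,"ay":0,"az":0},{"gripper":1,"x":0,"y":0,"z":0,"ax":0,"ay":0,"az":0},{"gripper":1,"x":0,"y":0,"z":0,"ax":0,"ay":0,"az":0},{"gripper":1,"x":0,"y":0,"z":0,"ax":0,"ay":0,"az":0}]'
python3 - <<'E'
from h import *
go((.5831,-.1874,.0255))
E
```

```text
t: 16.75
ee_pos: [0.5831, -0.188, 0.027]
tool_rot: [1.26, 1.176, -1.259]
ft_force: [0.2, -0.3, 0.2]
finger_gap: 0.018
t 16.75 pos [ 0.5831 -0.188   0.027 ] gap 0.018 F [ 0.2 -0.3  0.2]
 shift cm in present tool axes [ 0.15 -0.01 -0.06] | in target axes [ 0.15 -0.01 -0.05] turn deg [-0.03  0.01 -0.03]
```

```bash
python3 -m inch '[{"gripper":1,"x":0.1,"y":0,"z":0,"ax":0,"ay":0,"az":0},{"gripper":0.75,"x":0,"y":0,"z":0,"ax":0,"ay":0,"az":0},{"gripper":0.6,"x":0,"y":0,"z":0,"ax":0,"ay":0,"az":0},{"gripper":0.4,"x":0,"y":0,"z":0,"ax":0,"ay":0,"az":0},{"gripper":0.3,"x":0,"y":0,"z":0,"ax":0,"ay":0,"az":0},{"gripper":0.3,"x":-1,"y":0,"z":0,"ax":0,"ay":0,"az":0},{"gripper":0.3,"x":-2,"y":0,"z":0,"ax":0,"ay":0,"az":0},{"gripper":0.3,"x":-2.5,"y":0,"z":0,"ax":0,"ay":0,"az":0},{"gripper":0.3,"x":-2.5,"y":0,"z":0,"ax":0,"ay":0,"az":0},{"gripper":0.3,"x":-2,"y":0,"z":0,"ax":0,"ay":0,"az":0},{"gripper":0.3,"x":0,"y":0,"z":0,"ax":0,"ay":0,"az":0}]'
python3 - <<'E'
from h import *
go((.525,.127,.13))
cv2.imwrite('pics/s8.png',cv2.cvtColor(bot.read_camera('scene'),cv2.COLOR_RGB2BGR)[180:340,350:550].repeat(3,0).repeat(3,1)[:600])
E
```

```text
t: 17.85
ee_pos: [0.5847, -0.1885, 0.1306]
tool_rot: [1.261, 1.169, -1.255]
ft_force: [0.3, -0.6, -0.0]
finger_gap: 0.0615
t 17.85 pos [ 0.5847 -0.1885  0.1306] gap 0.0615 F [ 0.3 -0.6 -0. ]
 shift cm in present tool axes [ -0.07  -8.11 -31.07] | in target axes [  0.06  -8.1  -31.07] turn deg [-0.03  0.13 -0.41]
```

View pics/s8.png

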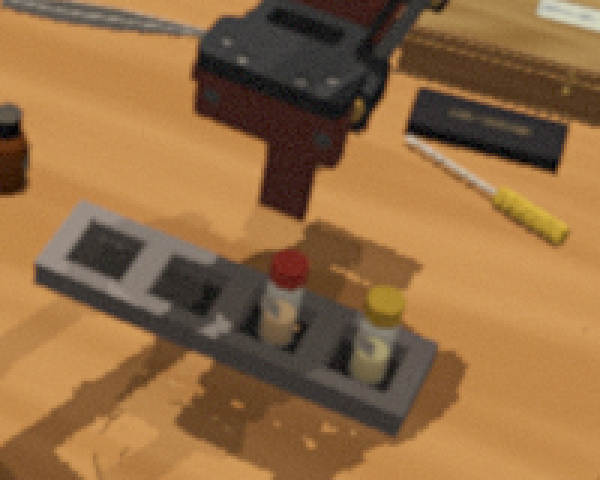

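Yellow and red both stand upright in their pockets. Blue is next.

```bash
python3 -m inch '[{"gripper":0.3,"x":0,"y":-0.2,"z":-1,"ax":0,"ay":0,"az":0},{"gripper":0.3,"x":0,"y":-0.5,"z":-2,"ax":0,"ay":0,"az":0},{"gripper":0.3,"x":0,"y":-0.8,"z":-3,"ax":0,"ay":0,"az":0},{"gripper":0.3,"x":0,"y":-1,"z":-3.5,"ax":0,"ay":0,"az":0},{"gripper":0.3,"x":0,"y":-1,"z":-3.5,"ax":0,"ay":0,"az":0},{"gripper":0.3,"x":0,"y":-1,"z":-3.5,"ax":0,"ay":0,"az":0},{"gripper":0.3,"x":0,"y":-1,"z":-3.5,"ax":0,"ay":0,"az":0},{"gripper":0.3,"x":0,"y":-1,"z":-3.5,"ax":0,"ay":0,"az":0},{"gripper":0.3,"x":0,"y":-0.8,"z":-3,"ax":0,"ay":0,"az":0},{"gripper":0.3,"x":0,"y":-0.5,"z":-2.5,"ax":0,"ay":0,"az":0},{"gripper":0.3,"x":0,"y":-0.3,"z":-1.5,"ax":0,"ay":0,"az":0},{"gripper":0.3,"x":0,"y":0,"z":-0.5,"ax":0,"ay":0,"az":0},{"gripper":0.3,"x":0,"y":0,"z":0,"ax":0,"ay":0,"az":0},{"gripper":0.3,"x":0,"y":0,"z":0,"ax":0,"ay":0,"az":0},{"gripper":0.3,"x":0,"y":0,"z":0,"ax":0,"ay":0,"az":0}]'
python3 - <<'E'
from h import *
go((.525,.127,.03))
E
```

```text
t: 19.4
ee_pos: [0.5235, 0.126, 0.1255]
tool_rot: [1.26, 1.175, -1.261]
ft_force: [-0.5, -0.2, -1.2]
finger_gap: 0.0617
t 19.4 pos [0.5235 0.126  0.1255] gap 0.0617 F [-0.5 -0.2 -1.2]
 shift cm in present tool axes [ 9.55  0.14 -0.11] | in target axes [ 9.55  0.14 -0.11] turn deg [-0.11  0.02  0.01]
```

```bash
python3 -m inch '[{"gripper":0.3,"x":1,"y":0.1,"z":-0.1,"ax":0,"ay":0,"az":0},{"gripper":0.3,"x":1.5,"y":0,"z":0,"ax":0,"ay":0,"az":0},{"gripper":0.3,"x":2,"y":0,"z":0,"ax":0,"ay":0,"az":0},{"gripper":0.4,"x":2,"y":0,"z":0,"ax":0,"ay":0,"az":0},{"gripper":0.5,"x":1.5,"y":0,"z":0,"ax":0,"ay":0,"az":0},{"gripper":0.6,"x":1,"y":0,"z":0,"ax":0,"ay":0,"az":0},{"gripper":0.6,"x":0.5,"y":0,"z":0,"ax":0,"ay":0,"az":0},{"gripper":0.6,"x":0,"y":0,"z":0,"ax":0,"ay":0,"az":0},{"gripper":0.6,"x":0,"y":0,"z":0,"ax":0,"ay":0,"az":0},{"gripper":0.6,"x":0,"y":0,"z":0,"ax":0,"ay":0,"az":0},{"gripper":0.6,"x":0,"y":0,"z":0,"ax":0,"ay":0,"az":0}]'
python3 - <<'E'
from h import *
go((.525,.127,.03))
E
```

```text
t: 20.5
ee_pos: [0.5249, 0.128, 0.0316]
tool_rot: [1.26, 1.175, -1.258]
ft_force: [0.7, 0.1, 0.2]
finger_gap: 0.0348
t 20.5 pos [0.5249 0.128  0.0316] gap 0.0348 F [0.7 0.1 0.2]
 shift cm in present tool axes [0.16 0.01 0.1 ] | in target axes [0.16 0.01 0.1 ] turn deg [-0.02 -0.02 -0.09]
```

```bash
python3 -m inch '[{"gripper":0.6,"x":0.1,"y":0,"z":0.1,"ax":0,"ay":0,"az":0},{"gripper":0.7,"x":0,"y":0,"z":0,"ax":0,"ay":0,"az":0},{"gripper":1,"x":0,"y":0,"z":0,"ax":0,"ay":0,"az":0},{"gripper":1,"x":0,"y":0,"z":0,"ax":0,"ay":0,"az":0},{"gripper":1,"x":0,"y":0,"z":0,"ax":0,"ay":0,"az":0},{"gripper":1,"x":0,"y":0,"z":0,"ax":0,"ay":0,"az":0},{"gripper":1,"x":0,"y":0,"z":0,"ax":0,"ay":0,"az":0},{"gripper":1,"x":0,"y":0,"z":0,"ax":0,"ay":0,"az":0}]'
python3 -m inch '[{"gripper":1,"x":-1,"y":0,"z":0,"ax":0,"ay":0,"az":0},{"gripper":1,"x":-2,"y":0,"z":0,"ax":0,"ay":0,"az":0},{"gripper":1,"x":-2.5,"y":0,"z":0,"ax":0,"ay":0,"az":0},{"gripper":1,"x":-2.5,"y":0,"z":0,"ax":0,"ay":0,"az":0},{"gripper":1,"x":-1,"y":0,"z":0,"ax":0,"ay":0,"az":0},{"gripper":1,"x":0,"y":0,"z":0,"ax":0,"ay":0,"az":0},{"gripper":1,"x":0,"y":0,"z":0,"ax":0,"ay":0,"az":0}]'
python3 - <<'E'
from h import *
go((.5845,-.1374,.12))
cv2.imwrite('pics/s9.png',cv2.cvtColor(bot.read_camera('scene'),cv2.COLOR_RGB2BGR)[100:300,120:380].repeat(3,0).repeat(3,1))
E
```

```text
t: 21.3
ee_pos: [0.5244, 0.127, 0.0297]
tool_rot: [1.259, 1.176, -1.259]
ft_force: [0.6, -0.1, 0.9]
finger_gap: 0.0179
t: 22.0
ee_pos: [0.5241, 0.1269, 0.1188]
tool_rot: [1.259, 1.177, -1.26]
ft_force: [-0.1, -0.5, -0.3]
finger_gap: 0.0177
t 22.0 pos [0.5241 0.1269 0.1188] gap 0.0177 F [-0.1 -0.5 -0.3]
 shift cm in present tool axes [-0.12  7.84 25.95] | in target axes [-0.12  7.82 25.95] turn deg [-0.03  0.01  0.05]
```

View pics/s9.png

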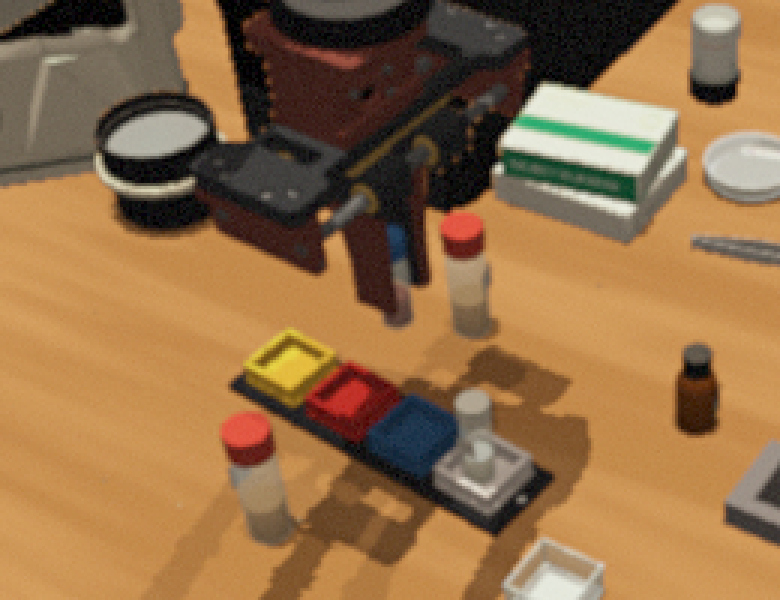

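The blue vial is held. It goes to the second pocket from the left.

```bash
python3 -m inch '[{"gripper":1,"x":0,"y":0.3,"z":1,"ax":0,"ay":0,"az":0},{"gripper":1,"x":0,"y":0.7,"z":2,"ax":0,"ay":0,"az":0},{"gripper":1,"x":0,"y":0.9,"z":3,"ax":0,"ay":0,"az":0},{"gripper":1,"x":0,"y":1,"z":3.4,"ax":0,"ay":0,"az":0},{"gripper":1,"x":0,"y":1,"z":3.4,"ax":0,"ay":0,"az":0},{"gripper":1,"x":0,"y":1,"z":3.4,"ax":0,"ay":0,"az":0},{"gripper":1,"x":0,"y":1,"z":3.4,"ax":0,"ay":0,"az":0},{"gripper":1,"x":0,"y":0.9,"z":3,"ax":0,"ay":0,"az":0},{"gripper":1,"x":0,"y":0.6,"z":2,"ax":0,"ay":0,"az":0},{"gripper":1,"x":0,"y":0.4,"z":1.3,"ax":0,"ay":0,"az":0},{"gripper":1,"x":0,"y":0,"z":0,"ax":0,"ay":0,"az":0},{"gripper":1,"x":0,"y":0,"z":0,"ax":0,"ay":0,"az":0},{"gripper":1,"x":0,"y":0,"z":0,"ax":0,"ay":0,"az":0}]'
python3 - <<'E'
from h import *
go((.5845,-.1374,.026))
E
```

```text
t: 23.35
ee_pos: [0.5843, -0.1358, 0.1195]
tool_rot: [1.259, 1.177, -1.259]
ft_force: [-1.0, 0.2, 0.5]
finger_gap: 0.0181
t 23.35 pos [ 0.5843 -0.1358  0.1195] gap 0.0181 F [-1.   0.2  0.5]
 shift cm in present tool axes [9.35 0.03 0.16] | in target axes [9.35 0.03 0.16] turn deg [ 0.04 -0.02  0.02]
```

```bash
python3 -m inch '[{"gripper":1,"x":1,"y":0,"z":0.1,"ax":0,"ay":0,"az":0},{"gripper":1,"x":2,"y":0,"z":0,"ax":0,"ay":0,"az":0},{"gripper":1,"x":2,"y":0,"z":0,"ax":0,"ay":0,"az":0},{"gripper":1,"x":1,"y":0,"z":0,"ax":0,"ay":0,"az":0},{"gripper":1,"x":0,"y":0,"z":0,"ax":0,"ay":0,"az":0},{"gripper":1,"x":0,"y":0,"z":0,"ax":0,"ay":0,"az":0}]'
python3 - <<'E'
from h import *
go((.5845,-.1374,.026))
E
```

```text
t: 23.95
ee_pos: [0.5845, -0.1376, 0.06]
tool_rot: [1.259, 1.176, -1.259]
ft_force: [-0.2, -0.3, -0.2]
finger_gap: 0.018
t 23.95 pos [ 0.5845 -0.1376  0.06  ] gap 0.018 F [-0.2 -0.3 -0.2]
 shift cm in present tool axes [ 3.4  -0.   -0.02] | in target axes [ 3.4  -0.   -0.01] turn deg [-0.    0.   -0.02]
```

```bash
python3 -m inch '[{"gripper":1,"x":1,"y":0,"z":0,"ax":0,"ay":0,"az":0},{"gripper":1,"x":1,"y":0,"z":0,"ax":0,"ay":0,"az":0},{"gripper":1,"x":0.8,"y":0,"z":0,"ax":0,"ay":0,"az":0},{"gripper":1,"x":0.5,"y":0,"z":0,"ax":0,"ay":0,"az":0},{"gripper":1,"x":0,"y":0,"z":0,"ax":0,"ay":0,"az":0},{"gripper":1,"x":0,"y":0,"z":0,"ax":0,"ay":0,"az":0},{"gripper":1,"x":0,"y":0,"z":0,"ax":0,"ay":0,"az":0}]'
python3 - <<'E'
from h import *
go((.5845,-.1374,.0255))
E
```

```text
t: 24.65
ee_pos: [0.5846, -0.1379, 0.027]
tool_rot: [1.26, 1.175, -1.259]
ft_force: [0.8, -0.1, 1.1]
finger_gap: 0.0181
t 24.65 pos [ 0.5846 -0.1379  0.027 ] gap 0.0181 F [ 0.8 -0.1  1.1]
 shift cm in present tool axes [ 0.15 -0.01 -0.05] | in target axes [ 0.15 -0.01 -0.05] turn deg [-0.03  0.01 -0.03]
```

```bash
python3 -m inch '[{"gripper":1,"x":0.1,"y":0,"z":0,"ax":0,"ay":0,"az":0},{"gripper":0.75,"x":0,"y":0,"z":0,"ax":0,"ay":0,"az":0},{"gripper":0.6,"x":0,"y":0,"z":0,"ax":0,"ay":0,"az":0},{"gripper":0.4,"x":0,"y":0,"z":0,"ax":0,"ay":0,"az":0},{"gripper":0.3,"x":0,"y":0,"z":0,"ax":0,"ay":0,"az":0},{"gripper":0.3,"x":-1,"y":0,"z":0,"ax":0,"ay":0,"az":0},{"gripper":0.3,"x":-2,"y":0,"z":0,"ax":0,"ay":0,"az":0},{"gripper":0.3,"x":-2.5,"y":0,"z":0,"ax":0,"ay":0,"az":0},{"gripper":0.3,"x":-2.5,"y":0,"z":0,"ax":0,"ay":0,"az":0},{"gripper":0.3,"x":-2,"y":0,"z":0,"ax":0,"ay":0,"az":0},{"gripper":0.3,"x":0,"y":0,"z":0,"ax":0,"ay":0,"az":0}]'
python3 - <<'E'
from h import *
go((.516,.0755,.13))
cv2.imwrite('pics/s10.png',cv2.cvtColor(bot.read_camera('scene'),cv2.COLOR_RGB2BGR)[180:340,350:550].repeat(3,0).repeat(3,1)[:600])
E
```

```text
t: 25.75
ee_pos: [0.5862, -0.1383, 0.1305]
tool_rot: [1.261, 1.169, -1.255]
ft_force: [-0.1, -0.4, 0.5]
finger_gap: 0.0615
t 25.75 pos [ 0.5862 -0.1383  0.1305] gap 0.0615 F [-0.1 -0.4  0.5]
 shift cm in present tool axes [ -0.04  -8.46 -20.85] | in target axes [  0.05  -8.45 -20.86] turn deg [-0.03  0.09 -0.42]
```

View pics/s10.png

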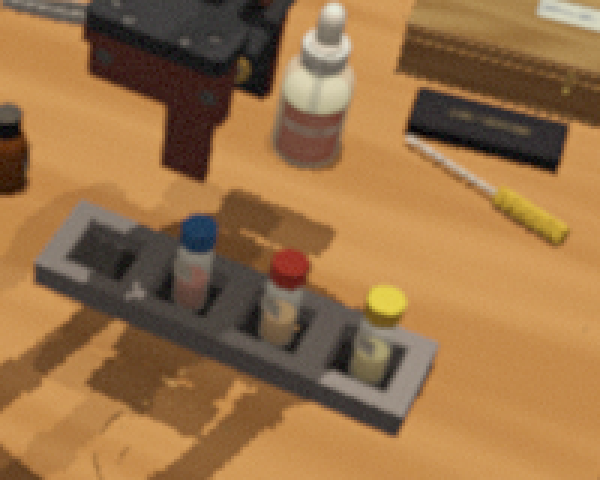

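Three vials are upright in their pockets. White is last.

```bash
python3 -m inch '[{"gripper":0.3,"x":0,"y":-0.4,"z":-1,"ax":0,"ay":0,"az":0},{"gripper":0.3,"x":0,"y":-0.8,"z":-2,"ax":0,"ay":0,"az":0},{"gripper":0.3,"x":0,"y":-1.2,"z":-3,"ax":0,"ay":0,"az":0},{"gripper":0.3,"x":0,"y":-1.3,"z":-3.2,"ax":0,"ay":0,"az":0},{"gripper":0.3,"x":0,"y":-1.3,"z":-3.2,"ax":0,"ay":0,"az":0},{"gripper":0.3,"x":0,"y":-1.3,"z":-3,"ax":0,"ay":0,"az":0},{"gripper":0.3,"x":0,"y":-1.1,"z":-2.8,"ax":0,"ay":0,"az":0},{"gripper":0.3,"x":0,"y":-0.7,"z":-1.6,"ax":0,"ay":0,"az":0},{"gripper":0.3,"x":0,"y":-0.4,"z":-1,"ax":0,"ay":0,"az":0},{"gripper":0.3,"x":0,"y":0,"z":0,"ax":0,"ay":0,"az":0},{"gripper":0.3,"x":0,"y":0,"z":0,"ax":0,"ay":0,"az":0},{"gripper":0.3,"x":0,"y":0,"z":0,"ax":0,"ay":0,"az":0}]'
python3 - <<'E'
from h import *
go((.516,.0755,.03))
E
```

```text
t: 27.0
ee_pos: [0.5139, 0.0747, 0.1252]
tool_rot: [1.26, 1.176, -1.261]
ft_force: [0.0, 0.1, -0.1]
finger_gap: 0.0614
t 27.0 pos [0.5139 0.0747 0.1252] gap 0.0614 F [ 0.   0.1 -0.1]
 shift cm in present tool axes [ 9.52  0.21 -0.1 ] | in target axes [ 9.52  0.2  -0.09] turn deg [-0.09  0.02  0.03]
```

```bash
python3 -m inch '[{"gripper":0.3,"x":1,"y":0.1,"z":-0.1,"ax":0,"ay":0,"az":0},{"gripper":0.3,"x":1.5,"y":0.1,"z":0.1,"ax":0,"ay":0,"az":0},{"gripper":0.3,"x":2,"y":0,"z":0,"ax":0,"ay":0,"az":0},{"gripper":0.4,"x":2,"y":0,"z":0,"ax":0,"ay":0,"az":0},{"gripper":0.5,"x":1.5,"y":0,"z":0,"ax":0,"ay":0,"az":0},{"gripper":0.6,"x":1,"y":0,"z":0,"ax":0,"ay":0,"az":0},{"gripper":0.6,"x":0.5,"y":0,"z":0,"ax":0,"ay":0,"az":0},{"gripper":0.6,"x":0,"y":0,"z":0,"ax":0,"ay":0,"az":0},{"gripper":0.6,"x":0,"y":0,"z":0,"ax":0,"ay":0,"az":0},{"gripper":0.6,"x":0,"y":0,"z":0,"ax":0,"ay":0,"az":0},{"gripper":0.6,"x":0,"y":0,"z":0,"ax":0,"ay":0,"az":0}]'
python3 - <<'E'
from h import *
go((.516,.0755,.03))
E
```

```text
t: 28.1
ee_pos: [0.5163, 0.0754, 0.0315]
tool_rot: [1.26, 1.175, -1.258]
ft_force: [0.2, -0.1, 0.4]
finger_gap: 0.0348
t 28.1 pos [0.5163 0.0754 0.0315] gap 0.0348 F [ 0.2 -0.1  0.4]
 shift cm in present tool axes [ 0.15 -0.03 -0.  ] | in target axes [ 0.15 -0.03 -0.  ] turn deg [-0.03 -0.01 -0.09]
```

```bash
python3 -m inch '[{"gripper":0.6,"x":0.1,"y":0,"z":0,"ax":0,"ay":0,"az":0},{"gripper":0.7,"x":0,"y":0,"z":0,"ax":0,"ay":0,"az":0},{"gripper":1,"x":0,"y":0,"z":0,"ax":0,"ay":0,"az":0},{"gripper":1,"x":0,"y":0,"z":0,"ax":0,"ay":0,"az":0},{"gripper":1,"x":0,"y":0,"z":0,"ax":0,"ay":0,"az":0},{"gripper":1,"x":0,"y":0,"z":0,"ax":0,"ay":0,"az":0},{"gripper":1,"x":0,"y":0,"z":0,"ax":0,"ay":0,"az":0},{"gripper":1,"x":0,"y":0,"z":0,"ax":0,"ay":0,"az":0}]'
python3 -m inch '[{"gripper":1,"x":-1,"y":0,"z":0,"ax":0,"ay":0,"az":0},{"gripper":1,"x":-2,"y":0,"z":0,"ax":0,"ay":0,"az":0},{"gripper":1,"x":-2.5,"y":0,"z":0,"ax":0,"ay":0,"az":0},{"gripper":1,"x":-2.5,"y":0,"z":0,"ax":0,"ay":0,"az":0},{"gripper":1,"x":-1,"y":0,"z":0,"ax":0,"ay":0,"az":0},{"gripper":1,"x":0,"y":0,"z":0,"ax":0,"ay":0,"az":0},{"gripper":1,"x":0,"y":0,"z":0,"ax":0,"ay":0,"az":0}]'
python3 - <<'E'
from h import *
go((.5858,-.0874,.12))
cv2.imwrite('pics/s11.png',cv2.cvtColor(bot.read_camera('scene'),cv2.COLOR_RGB2BGR)[100:300,120:380].repeat(3,0).repeat(3,1))
E
```

```text
t: 28.9
ee_pos: [0.5158, 0.0754, 0.0296]
tool_rot: [1.259, 1.176, -1.259]
ft_force: [0.6, 0.2, 0.2]
finger_gap: 0.0182
t: 29.6
ee_pos: [0.5155, 0.0753, 0.1188]
tool_rot: [1.259, 1.177, -1.26]
ft_force: [-0.0, -0.6, -0.2]
finger_gap: 0.0179
t 29.6 pos [0.5155 0.0753 0.1188] gap 0.0179 F [-0.  -0.6 -0.2]
 shift cm in present tool axes [-0.12  8.13 15.75] | in target axes [-0.12  8.12 15.76] turn deg [-0.03  0.01  0.05]
```

View pics/s11.png

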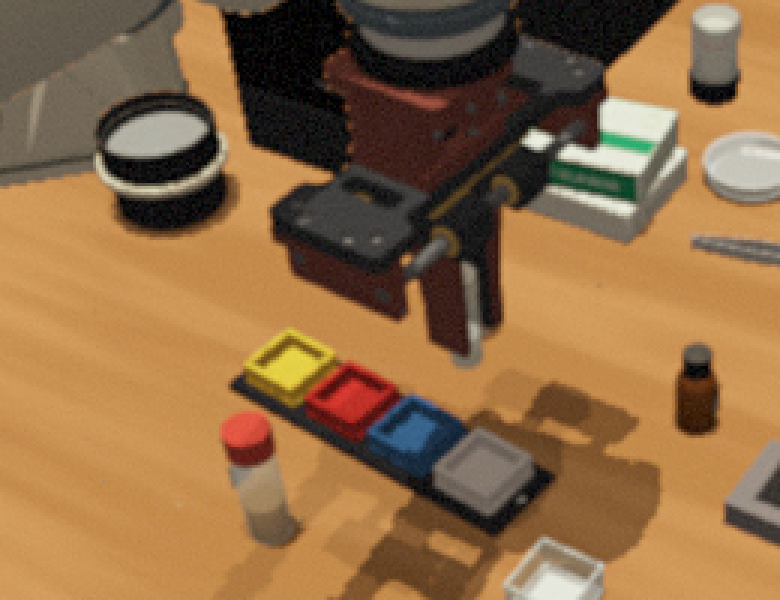

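The white vial is held and all cups are empty. The far decoy is hidden behind the gripper.

```bash
python3 -m inch '[{"gripper":1,"x":0,"y":0.5,"z":1,"ax":0,"ay":0,"az":0},{"gripper":1,"x":0,"y":1,"z":2,"ax":0,"ay":0,"az":0},{"gripper":1,"x":0,"y":1.4,"z":2.7,"ax":0,"ay":0,"az":0},{"gripper":1,"x":0,"y":1.5,"z":2.8,"ax":0,"ay":0,"az":0},{"gripper":1,"x":0,"y":1.5,"z":2.8,"ax":0,"ay":0,"az":0},{"gripper":1,"x":0,"y":1.2,"z":2.5,"ax":0,"ay":0,"az":0},{"gripper":1,"x":0,"y":0.7,"z":1.3,"ax":0,"ay":0,"az":0},{"gripper":1,"x":0,"y":0.3,"z":0.7,"ax":0,"ay":0,"az":0},{"gripper":1,"x":0,"y":0,"z":0,"ax":0,"ay":0,"az":0},{"gripper":1,"x":0,"y":0,"z":0,"ax":0,"ay":0,"az":0},{"gripper":1,"x":0,"y":0,"z":0,"ax":0,"ay":0,"az":0}]'
python3 - <<'E'
from h import *
go((.5858,-.0874,.026))
E
```

```text
t: 30.75
ee_pos: [0.5856, -0.0868, 0.1197]
tool_rot: [1.259, 1.177, -1.258]
ft_force: [-0.3, -0.1, -0.8]
finger_gap: 0.0181
t 30.75 pos [ 0.5856 -0.0868  0.1197] gap 0.0181 F [-0.3 -0.1 -0.8]
 shift cm in present tool axes [9.37 0.02 0.07] | in target axes [9.37 0.02 0.06] turn deg [ 0.05 -0.02 -0.  ]
```

```bash
python3 -m inch '[{"gripper":1,"x":1,"y":0,"z":0,"ax":0,"ay":0,"az":0},{"gripper":1,"x":2,"y":0,"z":0,"ax":0,"ay":0,"az":0},{"gripper":1,"x":2,"y":0,"z":0,"ax":0,"ay":0,"az":0},{"gripper":1,"x":1,"y":0,"z":0,"ax":0,"ay":0,"az":0},{"gripper":1,"x":0,"y":0,"z":0,"ax":0,"ay":0,"az":0},{"gripper":1,"x":0,"y":0,"z":0,"ax":0,"ay":0,"az":0}]'
python3 - <<'E'
from h import *
go((.5858,-.0874,.026))
E
```

```text
t: 31.35
ee_pos: [0.5859, -0.0876, 0.06]
tool_rot: [1.259, 1.176, -1.259]
ft_force: [-0.3, 0.2, 0.7]
finger_gap: 0.0179
t 31.35 pos [ 0.5859 -0.0876  0.06  ] gap 0.0179 F [-0.3  0.2  0.7]
 shift cm in present tool axes [ 3.4  -0.01 -0.02] | in target axes [ 3.4  -0.01 -0.02] turn deg [-0.01  0.   -0.02]
```

```bash
python3 -m inch '[{"gripper":1,"x":1,"y":0,"z":0,"ax":0,"ay":0,"az":0},{"gripper":1,"x":1,"y":0,"z":0,"ax":0,"ay":0,"az":0},{"gripper":1,"x":0.8,"y":0,"z":0,"ax":0,"ay":0,"az":0},{"gripper":1,"x":0.5,"y":0,"z":0,"ax":0,"ay":0,"az":0},{"gripper":1,"x":0,"y":0,"z":0,"ax":0,"ay":0,"az":0},{"gripper":1,"x":0,"y":0,"z":0,"ax":0,"ay":0,"az":0},{"gripper":1,"x":0,"y":0,"z":0,"ax":0,"ay":0,"az":0}]'
python3 -c "
from h import *
go((.5858,-.0874,.026))"
```

```text
t: 32.05
ee_pos: [0.5861, -0.0879, 0.0271]
tool_rot: [1.26, 1.175, -1.259]
ft_force: [0.4, 0.8, 0.1]
finger_gap: 0.0183
t 32.05 pos [ 0.5861 -0.0879  0.0271] gap 0.0183 F [0.4 0.8 0.1]
 shift cm in present tool axes [ 0.11 -0.03 -0.04] | in target axes [ 0.11 -0.03 -0.04] turn deg [-0.03  0.01 -0.04]
```

Now I release, rise, and move left to clear the view for checking.

```bash
python3 -m inch '[{"gripper":1,"x":0.1,"y":0,"z":0,"ax":0,"ay":0,"az":0},{"gripper":0.75,"x":0,"y":0,"z":0,"ax":0,"ay":0,"az":0},{"gripper":0.6,"x":0,"y":0,"z":0,"ax":0,"ay":0,"az":0},{"gripper":0.4,"x":0,"y":0,"z":0,"ax":0,"ay":0,"az":0},{"gripper":0.3,"x":0,"y":0,"z":0,"ax":0,"ay":0,"az":0},{"gripper":0.3,"x":-1,"y":0,"z":0,"ax":0,"ay":0,"az":0},{"gripper":0.3,"x":-2,"y":0,"z":0,"ax":0,"ay":0,"az":0},{"gripper":0.3,"x":-3,"y":0,"z":0,"ax":0,"ay":0,"az":0},{"gripper":0.3,"x":-3,"y":0,"z":0,"ax":0,"ay":0,"az":0},{"gripper":0.3,"x":-3,"y":0,"z":-1,"ax":0,"ay":0,"az":0},{"gripper":0.3,"x":-2,"y":-1,"z":-3,"ax":0,"ay":0,"az":0},{"gripper":0.3,"x":0,"y":-1.5,"z":-3,"ax":0,"ay":0,"az":0},{"gripper":0.3,"x":0,"y":-1.5,"z":-3,"ax":0,"ay":0,"az":0},{"gripper":0.3,"x":0,"y":-1.5,"z":-3,"ax":0,"ay":0,"az":0},{"gripper":0.3,"x":0,"y":-1,"z":-3,"ax":0,"ay":0,"az":0},{"gripper":0.3,"x":0,"y":-1,"z":-3,"ax":0,"ay":0,"az":0},{"gripper":0.3,"x":0,"y":0,"z":-2,"ax":0,"ay":0,"az":0},{"gripper":0.3,"x":0,"y":0,"z":-1,"ax":0,"ay":0,"az":0},{"gripper":0.3,"x":0,"y":0,"z":0,"ax":0,"ay":0,"az":0},{"gripper":0.3,"x":0,"y":0,"z":0,"ax":0,"ay":0,"az":0}]'
python3 - <<'E'
from h import *
for n,c in(('scene',(180,340,350,550)),('top',(160,230,320,470))):
    im=cv2.cvtColor(bot.read_camera(n),cv2.COLOR_RGB2BGR);cv2.imwrite(f'pics/{n}_f.png',im)
    k=4 if n=='scene' else 5
    cv2.imwrite(f'pics/{n}_fz.png',cv2.resize(im[c[0]:c[1],c[2]:c[3]],None,fx=k,fy=k,interpolation=cv2.INTER_CUBIC)[:600])
E
```

```text
t: 34.05
ee_pos: [0.5262, 0.1362, 0.1658]
tool_rot: [1.259, 1.175, -1.26]
ft_force: [-0.6, 0.0, 0.7]
finger_gap: 0.061
```

View pics/scene_fz.png

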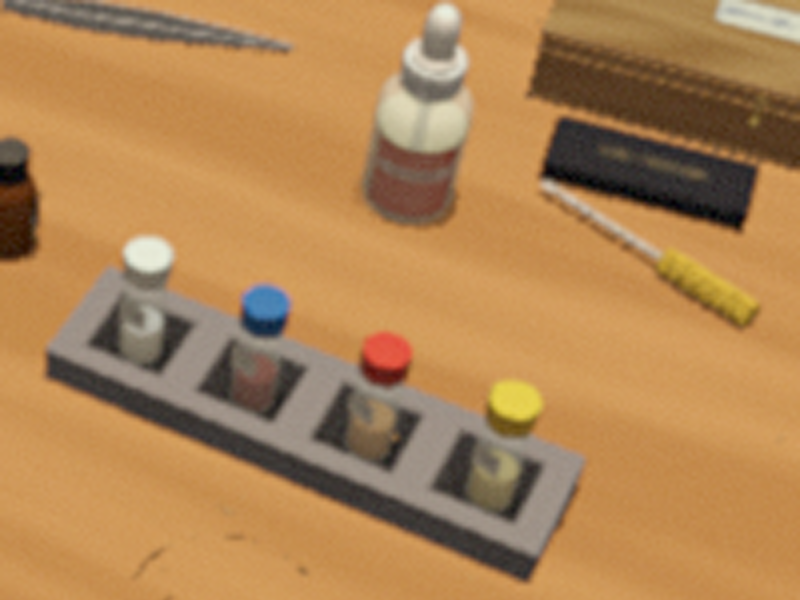

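View pics/top_fz.png

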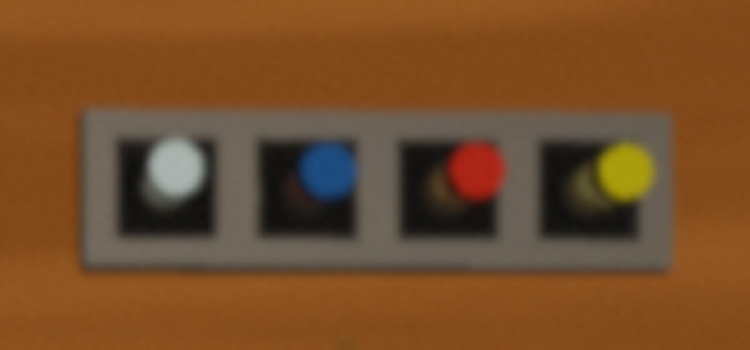

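Both views show white, blue, red, yellow left to right, upright in their pockets. In the top zoom the cap centres are at (176,167), (328,171), (476,171) and (625,172). Next is a numeric check.

Run:
```python
from h import *
np.set_printoptions(precision=4,suppress=True)
f=lambda U,V,s,u,v:((U+.5)/s-.5+u,(V+.5)/s-.5+v)
T=dict(w=(176,167),b=(328,171),r=(476,171),y=(625,172));S=dict(w=(148,253),b=(266,304),r=(387,352),y=(515,400))
yw=-.027;Rz=np.array([[np.cos(yw),-np.sin(yw)],[np.sin(yw),np.cos(yw)]]);c=np.array([.5838,-.1624])
for k in T:
    a=f(*T[k],5,320,160);p,e=tri(a,f(*S[k],4,350,180))
    print(k,p,e,'rack frame tri',Rz.T@(p[:2]-c),'top z63',Rz.T@(plane('top',*a,.063)[:2]-c))
print(bot.sense()['ft_force'],bot.sense()['joint_velocities'].round(3))
```

```text
w [ 0.5869 -0.086   0.0628] 1.1338844564314148 rack frame tri [0.001  0.0764] top z63 [0.0016 0.0755]
b [ 0.5848 -0.1378  0.0612] 1.039471237756962 rack frame tri [0.0003 0.0247] top z63 [0.0006 0.024 ]
r [ 0.5839 -0.1881  0.0609] 1.0856683175032587 rack frame tri [ 0.0008 -0.0257] top z63 [ 0.001  -0.0262]
y [ 0.5825 -0.2386  0.0623] 0.931779239342715 rack frame tri [ 0.0007 -0.0762] top z63 [ 0.0011 -0.0769]
[-0.0308  0.0425  0.7033] [-0.003 -0.001  0.004  0.003 -0.003  0.003]
```

All four are within 2 mm of their pocket centres, with cap tops about 61–63 mm up, which means they stand on the pocket floor. The arm is clear.

```bash
python3 -c "
from workcell import bot
print(bot.close_job())"
```

```text
the job is handed in; nothing more can be done
None
```

I moved all four vials one at a time into the transfer rack in reverse order and handed the job in at about 34 s of the 93 s allowed. The sorting rack read yellow, red, blue, white from the left. The transfer rack now reads white, blue, red, yellow.

- **Position:** the last two-view check put every cap centre within about 2 mm of its pocket centre.
- **Height:** cap tops measured 61–63 mm, which fits vials standing on the pocket floor (63 mm expected). The two views disagreed by about 1 mm.
- **Upright and clear:** all four vials look upright in both pictures. The arm was at rest away from the rack, with the force reading under 1 N.
- **Refused and corrected:**
  - The first move call was refused because not all seven keys were given.
  - The first descent stopped about 26 mm too high, and its follow-up was still 5 mm high and 3 mm off. I corrected this before gripping.

No check failed or disagreed at the end, and the system gave no verdict on hand-in.

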